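# Put the pile of tins away with their own kind

### The job

Four new tins stand piled one on another on the pantry counter. Take the pile apart and put each tin away in the free half of the tray that already holds an old tin just like it: right way up and flat on the tray floor, let go and standing still. Set the tins down rather than dropping them, let none topple, and leave the old tins, the glass jar and the oil bottle standing where they are.

Things in the scene. Friction and masses are not known exactly. Their poses are not given: they have to be found in the camera images.
- tin_fish: flat oblong fish tin with rounded corners, bare metal, 64 mm along its own x, 110 mm along its own y, 26 mm high, 150 g; the lowest of the pile, lying flat. Loose, rigid. Origin: centre of its underside; z up through the tin.
- tin_tuna: wide round tin, bare metal with a plain paper band, 68 mm diameter, 36 mm high, 130 g; second from below, standing on the fish tin. Loose, rigid. Origin: centre of its underside; z up through the tin.
- tin_paste: narrow round tin, bare metal with a plain paper label, 50 mm diameter, 52 mm high, 110 g; third from below, standing on the wide round tin. Loose, rigid. Origin: centre of its underside; z up through the tin.
- tin_spice: upright rectangular tin with a slip lid, bare metal with a plain paper label, 30 mm along its own x, 46 mm along its own y, 50 mm high, 60 g; the top of the pile. Loose, rigid. Origin: centre of its underside; z up through the tin.
- old_fish: old flat oblong fish tin, loose, same as the new one, standing in its fixed wooden tray (210 mm along this tin's x, 150 mm along its y; floor 5 mm thick, lip 5 mm thick, 14 mm high in all), in the half away from the robot. The half towards the robot is free, its middle 100 mm from this tin along its -x. Origin: centre of its underside; z up.
- old_tuna: old wide round tin, loose, same as the new one, standing in its fixed wooden tray (210 mm along this tin's x, 150 mm along its y; floor 5 mm thick, lip 5 mm thick, 14 mm high in all), in the half away from the robot. The half towards the robot is free, its middle 100 mm from this tin along its -x. Origin: centre of its underside; z up.
- old_paste: old narrow round tin, loose, same as the new one, standing in its fixed wooden tray (210 mm along this tin's x, 150 mm along its y; floor 5 mm thick, lip 5 mm thick, 14 mm high in all), in the half away from the robot. The half towards the robot is free, its middle 100 mm from this tin along its -x. Origin: centre of its underside; z up.
- old_spice: old upright rectangular tin, loose, same as the new one, standing in its fixed wooden tray (210 mm along this tin's x, 150 mm along its y; floor 5 mm thick, lip 5 mm thick, 14 mm high in all), in the half away from the robot. The half towards the robot is free, its middle 100 mm from this tin along its -x. Origin: centre of its underside; z up.
- jar: bystander: round glass jar with a metal lid, 72 mm diameter, 100 mm high, loose, standing on the robot's right (-y). Origin: centre of its underside.
- oil: bystander: glass oil bottle, 60 mm diameter, 200 mm high, loose, standing on the robot's left (+y). Origin: centre of its underside.
Things that resemble listed ones, but are neither listed nor needed, are in the scene too. What is shaped like the old_tuna but blue is not meant.

How it is judged:
At the end, for the whole second after the job is handed in: Each new tin is in its like's tray: 50 to 150 mm from the old tin along that tin's -x, within 65 mm across, undersides level within 4 mm, leaning under 0.1 rad, at rest, out of the fingers; old tins leaning under 0.05 rad and within 15 mm of where they stood (x of tin_fish in the frame of old_fish between -0.15 and -0.05 m and y of tin_fish in the frame of old_fish between -0.065 and 0.065 m and z of tin_fish in the frame of old_fish between -0.004 and 0.004 m and angle between each of tin_fish, tin_tuna, tin_paste, tin_spice's own z axis and vertical below 0.1 rad and angle between each of old_fish, old_tuna, old_paste, old_spice's own z axis and vertical below 0.05 rad and distance of each of old_fish, old_tuna, old_paste, old_spice from where it was at the start of the episode below 0.015 m and linear speed of each of tin_fish, tin_tuna, tin_paste, tin_spice below 0.02 m/s and angular speed of each of tin_fish, tin_tuna, tin_paste, tin_spice below 0.2 rad/s and contact force between each of tin_fish, tin_tuna, tin_paste, tin_spice and the fingers below 0.1 N and x of tin_tuna in the frame of old_tuna between -0.15 and -0.05 m and y of tin_tuna in the frame of old_tuna between -0.065 and 0.065 m and z of tin_tuna in the frame of old_tuna between -0.004 and 0.004 m and x of tin_paste in the frame of old_paste between -0.15 and -0.05 m and y of tin_paste in the frame of old_paste between -0.065 and 0.065 m and z of tin_paste in the frame of old_paste between -0.004 and 0.004 m and x of tin_spice in the frame of old_spice between -0.15 and -0.05 m and y of tin_spice in the frame of old_spice between -0.065 and 0.065 m and z of tin_spice in the frame of old_spice between -0.004 and 0.004 m); the robot touches nothing.
It fails at once if a tin topples (leans more than 40 degrees) (angle between any of tin_fish, tin_tuna, tin_paste, tin_spice's own z axis and vertical above 0.7 rad).
It fails at once if a tin is dropped or thrown (faster than 0.8 m/s out of the fingers, a fall of over 30 mm) ((linear speed of tin_fish above 0.8 m/s and contact force between tin_fish and the fingers below 0.05 N) or (linear speed of tin_tuna above 0.8 m/s and contact force between tin_tuna and the fingers below 0.05 N) or (linear speed of tin_paste above 0.8 m/s and contact force between tin_paste and the fingers below 0.05 N) or (linear speed of tin_spice above 0.8 m/s and contact force between tin_spice and the fingers below 0.05 N)).
It fails at once if an old tin in a tray is shoved by more than 25 mm or tipped (distance of any of old_fish, old_tuna, old_paste, old_spice from where it was at the start of the episode above 0.025 m or angle between any of old_fish, old_tuna, old_paste, old_spice's own z axis and vertical above 0.4 rad).
It fails at once if the jar is shifted by more than 30 mm or knocked over (distance of jar from where it was at the start of the episode above 0.03 m or angle between jar's own z axis and vertical above 0.4 rad).
It fails at once if the oil bottle is shifted by more than 30 mm or knocked over (distance of oil from where it was at the start of the episode above 0.03 m or angle between oil's own z axis and vertical above 0.4 rad).
It also fails if it takes over 112 s, if anything falls off the work surface, if the arm or the gripper's body presses on something with over 40 N, if the wrist force passes 120 N, or if a joint passes its speed limit or range.

### The arm

A 6-joint arm with a two-finger parallel gripper is mounted at the origin on the work surface. World frame = base frame: x ahead of the robot, y to its left, z up, the work surface at z = 0. Lengths are in m, angles in rad, forces in N, time in s.
With the tool pointing down it reaches from about 0.3 to 0.75 m from the base axis. Payload 8.5 kg.
Tool frame: the origin (TCP) lies midway between the tips of the shut fingers; the grasp point (between the pads) lies 19 mm behind it; z points along the fingers, y is the line along which they close (so a half turn about z gives the same grasp; the last joint's range is limited). The gripper opens to 88 mm and grips with 3 to 60 N. Pads are 18 mm wide; open, the fingers measure 123 mm over their backs; the gripper's body (75 mm by 187 mm) begins 45 mm behind the grasp point.
Start: joints at [-1.466, 0.381, 1.297, -0, 1.464, -0.215], TCP at [0.173, -0.522, 0.239] pointing down, gripper open.
Joint ranges: [-3.11, 3.11], [-0.89, 2.33], [0.22, 2.48], [-1.42, 4.56], [0.17, 2.85], [-2.88, 2.88]. Speed limits (rad/s): [2.39, 2.39, 3.14, 3.14, 3.14, 3.14].

### API

Orientations are given as a rotation vector (axis times angle).
In Python, from plant import env, capture, workorder gives the robot as it stands. The module is installed in compiled form; this text tells all that it offers.
- The arm moves only by the tool move_arm, never from a script. Its argument "commands" is a list of rows, each an object of numbers: "x", "y", "z": the shift along the tool's x, y, z as a fraction of full scale; "wx", "wy", "wz": the turn, a rotation vector about the tool's x, y, z as a fraction of full scale; "claw": the opening, from -1 (shut) to 1 (fully open). A call has exactly 5 rows; each row shifts and turns the commanded pose from where the row before left it, along the tool's axes as they then stand; what a row does not reach is not made up. Full scale, the value 1, is 0.15 m for a shift and 90 degrees for a turn. A row lasts 1/10 s, in which the tool goes at most 50 mm and 8.59 degrees, less where a joint would pass 70% of its speed; a pose out of reach is approached as far as the arm can. A call with a number of a shift or a turn outside -1 to 1 is refused whole. A call with a gripper value outside its range is refused whole. The fingers move at their own pace and stop on an object; the grip force is fixed at half the most. Time passes only in rows, so rows that do not move let the fingers close, or fill a call up. It gives the time, the measured TCP pose, the force, the opening and the grip force at its end, in the units of the state.
- env.state(): the state, without advancing time (a new reading comes with each control period).
- capture(name): name is "scene" or "side" or "wrist"; returns a dict with "image" (480x640x3 uint8, red, green, blue), "depth" (480x640 float32, m along the optical axis (not along the pixel's ray), 0 where there is no reading), "fx", "fy", "cx", "cy" (pixels), "R" (3x3) and "t" (3): a world point X has camera coordinates R X + t; the wrist camera has in their place "hand_eye" (4x4, takes a point from camera to tool coordinates, whose origin is the TCP and whose axes are the flange's). Camera axes: x right, y down, z forward; pixel columns grow to the right and rows downward; lengths in m; the calibration is good to about 2 mm. A picture is of the moment at which its call begins: read the wrist's pose just before it.
- workorder.hand_in(): hands the job in; it is judged then, once.
The state is a dict: "t": time; "joint_positions": joint angles; "joint_velocities": joint speeds; "joint_efforts": joint torques, N m; "position": TCP position; "ee_rot": TCP orientation; "force": force on the tool from outside, world axes, zero at the start; "wrist_torque": the same for the moment, N m; "finger_gap": finger opening in m; "grip_force": force on a finger pad.
Only numpy, scipy, OpenCV 4.12 (cv2) and the standard library are available. Lean on these libraries where they do the work, as an engineer would, in place of code of your own. Each camera call takes 0.05 s, during which the arm holds its last target. There are 200 camera calls.

## Working session

There is one attempt and no reset: what is moved stays moved. The work goes in short steps, Python scripts to look and compute and a tool call to move; the robot and the scene stay as the last step left them, time stands still between calls to the robot, and variables do not carry over. Pictures are saved under pics/ and viewed, at most 14 in all, crops included, and the job is handed in when it is done.

Besides the shell and the picture viewer there is one more tool, called by a JSON object that holds its "api" and its "payload". move_arm: Moves the arm, as the interface text tells. Its arguments: {"type":"object","properties":{"commands":{"type":"array","items":{"type":"object","properties":{"x":{"type":"number","minimum":-1,"maximum":1},"y":{"type":"number","minimum":-1,"maximum":1},"z":{"type":"number","minimum":-1,"maximum":1},"wx":{"type":"number","minimum":-1,"maximum":1},"wy":{"type":"number","minimum":-1,"maximum":1},"wz":{"type":"number","minimum":-1,"maximum":1},"claw":{"type":"number"}}}}},"required":["commands"]}

```bash
mkdir -p pics
cat > h.py <<'E'
import numpy as np, cv2
from plant import env, capture, workorder
from scipy.spatial.transform import Rotation as Ro
def pts(c):
    d=c["depth"];v,u=np.mgrid[:480,:640]
    P=np.stack([(u-c["cx"])/c["fx"]*d,(v-c["cy"])/c["fy"]*d,d],-1)
    return (P-c["t"])@c["R"]
E
python3 - <<'E'
from h import *
for n in("scene","side"):
    c=capture(n);cv2.imwrite(f"pics/{n}0.png",c["image"][:,:,::-1]);np.savez(f"{n}0.npz",**c)
    print(n,c["fx"],-c["R"].T@c["t"],c["R"][2])
s=env.state();print({k:np.round(v,3) for k,v in s.items()})
E
```

```text
scene 458.140463935923 [ 1.54045803 -0.05226669  0.84224489] [-0.7792607   0.0374363  -0.62558076]
side 502.13815577927886 [0.41043754 0.70379131 0.85149921] [ 0.17794512 -0.68102672 -0.71030848]
{'t': np.float64(0.1), 'joint_positions': array([-1.466,  0.381,  1.298, -0.   ,  1.464, -0.215]), 'joint_velocities': array([ 0.001, -0.001, -0.   , -0.001, -0.   ,  0.002]), 'joint_efforts': array([ 1.0000e-03, -4.3866e+01, -2.2491e+01,  7.1000e-02,  3.4000e-02,
       -0.0000e+00]), 'position': array([ 0.173, -0.522,  0.238]), 'ee_rot': array([-3.1, -0.5, -0. ]), 'force': array([ 0.195,  0.575, -0.059]), 'wrist_torque': array([-0.001,  0.014,  0.025]), 'grip_force': np.float64(0.0), 'finger_gap': np.float64(0.088)}
```

View pics/scene0.png

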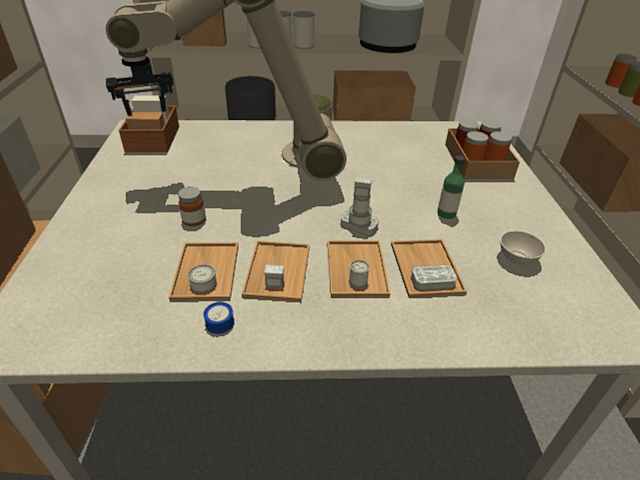

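View pics/side0.png

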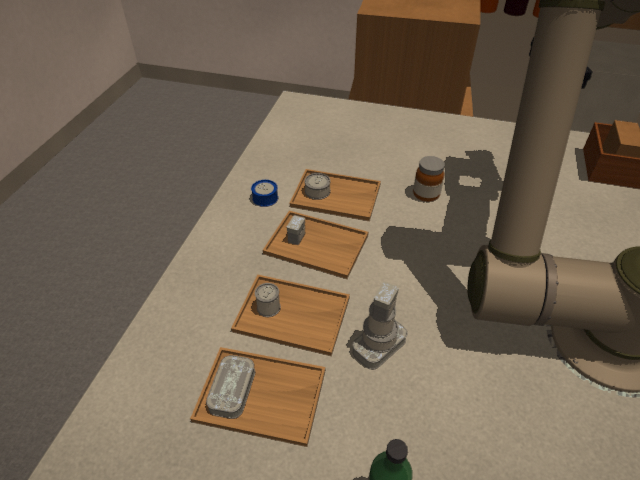

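The scene view shows the pile at about (360,207). The trays run left to right at row 270: tuna (205,272), spice (277,272), paste (358,270) and fish (428,268). The jar is at (192,205), the oil bottle at (452,190), and the blue decoy at (219,318). The side view agrees, with the pile at (380,325).

```bash
cat > m.py <<'E'
from h import *
A={n:dict(np.load(n+"0.npz")) for n in("scene","side")}
seeds={"scene":dict(tuna=(205,272),spice=(277,272),paste=(358,270),fish=(428,268)),"side":dict(tuna=(336,194),spice=(316,243),paste=(291,314),fish=(260,395))}
def ray(c,uv,z):
    uv=np.atleast_2d(uv).astype(float)
    r=np.c_[(uv[:,0]-c["cx"])/c["fx"],(uv[:,1]-c["cy"])/c["fy"],np.ones(len(uv))]@c["R"]
    o=-c["R"].T@c["t"];return (o+r*((z-o[2])/r[:,2])[:,None])[:,:2]
for n,c in A.items():
    hsv=cv2.cvtColor(c["image"],cv2.COLOR_RGB2HSV);m=cv2.inRange(hsv,(5,90,60),(22,255,255))
    P=pts(c);ok=c["depth"]>0
    for cn,_ in [(0,0)]:
        for k in cv2.findContours(m,cv2.RETR_EXTERNAL,cv2.CHAIN_APPROX_NONE)[0]:
            if cv2.contourArea(k)<1500: continue
            w=ray(c,k[:,0],0.012);r=cv2.minAreaRect((w*1000).astype(np.float32))
            if r[0][0]<250 or r[0][0]>900: continue
            # tin in tray: depth points over 20 mm within the tray
            q=np.zeros(m.shape,np.uint8);cv2.drawContours(q,[cv2.convexHull(k)],-1,1,-1)
            q=cv2.dilate(q,np.ones((9,9)))>0;X=P[q&ok]
            zt=np.percentile(X[:,2],99.5);T=X[(X[:,2]>zt-.005)]
            print(n,"tray",np.round(r[0]),np.round(r[1]),round(r[2],1),"tin top z",round(zt,4),np.round(cv2.minAreaRect((T[:,:2]*1000).astype(np.float32)),1) if 0 else [np.round(a,1) for a in cv2.minAreaRect((T[:,:2]*1000).astype(np.float32))], len(T))
    X=P[ok]
    # pile
    b=(abs(X[:,0]-.45)<.2)&(abs(X[:,1]-.08)<.13)
    Y=X[b&(X[:,2]>.155)&(X[:,2]<.175)];print("spice?",Y.mean(0) if len(Y) else 0,len(Y))
    c0=Y[:,:2].mean(0)
    near=X[np.linalg.norm(X[:,:2]-c0,axis=1)<.09]
    print("hist",np.histogram(near[:,2],bins=np.arange(-.005,.18,.005)))
    for nm,lo,hi in (("spice",.158,.170),("paste",.109,.118),("tuna",.0565,.066),("fish",.0215,.030)):
        T=near[(near[:,2]>lo)&(near[:,2]<hi)]
        if len(T)>5:
            r=cv2.minAreaRect((T[:,:2]*1000).astype(np.float32));print(n,nm,[np.round(a,1) for a in r],len(T),round(np.median(T[:,2]),4))
    for nm,lo,hi in (("spice",.120,.158),("paste",.068,.108),("tuna",.032,.056)):
        T=near[(near[:,2]>lo)&(near[:,2]<hi)];print("  side",nm,[np.round(a,1) for a in cv2.minAreaRect((T[:,:2]*1000).astype(np.float32))],len(T))
    T=X[(X[:,2]>.05)&(X[:,2]<.21)&(X[:,0]>.25)&(X[:,0]<.6)]
    for s in(-1,1):
        Q=T[(T[:,1]*s>.15)&(T[:,1]*s<.5)]; print("by",s,[np.round(a) for a in cv2.minAreaRect((Q[:,:2]*1000).astype(np.float32))] if len(Q) else 0,Q[:,2].max() if len(Q) else 0)
E
python3 m.py
```

```text
scene tray [ 647. -297.] [224. 151.] 0.2 tin top z 0.0417 [array([ 722.9, -271.9]), array([144.2,  66.5]), np.float64(38.3)] 354
scene tray [ 648. -108.] [150. 223.] 83.6 tin top z 0.0562 [array([ 692.8, -112.2]), array([45.8, 35.5]), np.float64(82.3)] 161
scene tray [640. 104.] [151. 220.] 89.4 tin top z 0.0575 [array([687. , 103.6]), array([50.2, 48.4]), np.float64(7.5)] 194
scene tray [641. 293.] [222. 154.] 3.0 tin top z 0.0337 [array([688.9, 300.1]), array([ 69. , 110.2]), np.float64(4.3)] 636
scene tray [ 341. -903.] [786. 127.] 26.2 tin top z 0.1763 [array([ 361.2, -894.1]), array([30.8,  5.4]), np.float64(13.7)] 30
spice? [0.33954177 0.05836515 0.16426088] 435
hist (array([625, 541,   2,   0,   0,  13,  12,   0,   0,   0,   0,   0,   1,
        11,  21,  28,  27,  29,  34,  41,  31,  43,  49,  47,  54,  45,
        54,  52,  60,  56,  55,  53,  57,  62,  55,  68]), array([-0.005,  0.   ,  0.005,  0.01 ,  0.015,  0.02 ,  0.025,  0.03 ,
        0.035,  0.04 ,  0.045,  0.05 ,  0.055,  0.06 ,  0.065,  0.07 ,
        0.075,  0.08 ,  0.085,  0.09 ,  0.095,  0.1  ,  0.105,  0.11 ,
 
[... 2180 characters left out ...]
), np.float64(29.0)] 276 0.1635
side paste [array([357.9,  97.4]), array([168.5,  85.2]), np.float64(26.3)] 107 0.1129
side tuna [array([364.5,  82.9]), array([176.9,  35.7]), np.float64(38.1)] 93 0.0594
side fish [array([408.9, 118.1]), array([69.5, 24.2]), np.float64(88.8)] 169 0.025
  side spice [array([356.5,  76.9]), array([174.2,  85.1]), np.float64(11.8)] 501
  side paste [array([354.9, 102.1]), array([169.5,  77.1]), np.float64(29.2)] 125
  side tuna [array([419.9, 130.8]), array([ 8.6, 42.8]), np.float64(2.3)] 37
by -1 [array([ 413., -364.]), array([68., 71.]), np.float64(25.0)] 0.10310335791252942
by 1 [array([415., 289.]), array([ 59., 297.]), np.float64(13.0)] 0.20249788436141675
```

```bash
cat > p.py <<'E'
from h import *
Z={n:dict(np.load(n+"0.npz")) for n in("scene","side")}
box={"scene":(335,172,385,242),"side":(345,280,412,370)}
al=[]
for n,c in Z.items():
    P=pts(c);u0,v0,u1,v1=box[n];X=P[v0:v1,u0:u1].reshape(-1,3);X=X[(abs(X[:,0]-.42)<.1)&(abs(X[:,1]-.1)<.12)];al.append(X)
    if n=="scene": O=P[160:222,437:466].reshape(-1,3);O=O[(O[:,2]>.04)&(O[:,0]<.6)&(O[:,0]>.2)];print("oil",[np.round(a*1000) for a in(O.min(0),O.max(0))])
    for nm,lo,hi in (("spice",.158,.170),("paste",.109,.1165),("tuna",.058,.066),("fish",.022,.030),("spiceS",.122,.158),("pasteS",.068,.106),("tunaS",.032,.056),("fishS",.006,.02)):
        T=X[(X[:,2]>lo)&(X[:,2]<hi)]
        if len(T)>5:print(n,nm,[np.round(a,1) for a in cv2.minAreaRect((T[:,:2]*1000).astype(np.float32))],len(T),np.round(np.median(T,0),4))
X=np.vstack(al)
for nm,lo,hi in (("spice",.125,.168),("paste",.068,.112),("tuna",.032,.06),("fish",.006,.027)):
    T=X[(X[:,2]>lo)&(X[:,2]<hi)];print("both",nm,[np.round(a,1) for a in cv2.minAreaRect((T[:,:2]*1000).astype(np.float32))],np.round(np.array(cv2.minEnclosingCircle((T[:,:2]*1000).astype(np.float32))[0])))
E
python3 p.py
```

```text
oil [array([363., 385.,  40.]), array([420., 443., 198.])]
scene spice [array([446.2, 131.2]), array([45.3, 35.3]), np.float64(78.0)] 117 [0.4502 0.1302 0.1635]
scene paste [array([461. , 133.6]), array([26.8, 49.1]), np.float64(9.6)] 57 [0.4622 0.129  0.1131]
scene tuna [array([455.4, 130.8]), array([65.8, 58.1]), np.float64(77.8)] 96 [0.4643 0.126  0.0613]
scene fish [array([447.6, 131.1]), array([111. ,  68.4]), np.float64(62.0)] 229 [0.4589 0.1392 0.0258]
scene spiceS [array([459.3, 131.3]), array([20.8, 47.6]), np.float64(5.6)] 181 [0.4588 0.1294 0.1406]
scene pasteS [array([463.3, 129.8]), array([47.2, 26.5]), np.float64(82.1)] 173 [0.4675 0.1278 0.0874]
scene tunaS [array([462. , 128.1]), array([65.1, 43.2]), np.float64(75.6)] 152 [0.4738 0.1263 0.0437]
scene fishS [array([468.8, 128.1]), array([111.,  44.]), np.float64(78.9)] 136 [0.4738 0.1267 0.0127]
side spice [array([446.9, 131.7]), array([48.5, 30.5]), np.float64(77.3)] 384 [0.447  0.1341 0.1631]
side paste [array([448.8, 136.8]), array([48. , 40.3]), np.float64(9.3)] 150 [0.449  0.1414 0.1119]
side tuna [array([447.5, 1
[... 224 characters left out ...]
23.9]), np.float64(41.2)] 256 [0.4452 0.1518 0.139 ]
side pasteS [array([447.1, 145.3]), array([47.3, 23.4]), np.float64(8.7)] 309 [0.4479 0.152  0.0875]
side tunaS [array([442.7, 143.4]), array([63.7, 42. ]), np.float64(29.2)] 254 [0.4462 0.1596 0.0444]
side fishS [array([435.3, 156.8]), array([107.1,  45. ]), np.float64(27.4)] 175 [0.4445 0.1744 0.0129]
both spice [array([446.9, 131.7]), array([48.6, 36.5]), np.float64(77.3)] [447. 131.]
both paste [array([450.7, 132.8]), array([51. , 48.9]), np.float64(5.2)] [450. 130.]
both tuna [array([448.8, 131.8]), array([66.3, 68.2]), np.float64(55.8)] [449. 132.]
both fish [array([449.2, 130.7]), array([112.6,  75.6]), np.float64(61.0)] [443. 134.]
```

```bash
cat > go.py <<'E'
import sys; from h import *
# go.py x y z yaw(deg of tool x): prints turn, then shift in tool axes after the turn (fractions of full scale)
a=[float(v) for v in sys.argv[1:5]];s=env.state()
R=Ro.from_rotvec(s["ee_rot"]);Rt=Ro.from_euler("z",a[3],degrees=True)*Ro.from_rotvec([np.pi,0,0])
print("t",round(s["t"],2),"pos",np.round(s["position"],4),"gap",round(float(s["finger_gap"]),4),"F",np.round(s["force"],1),"q6",round(s["joint_positions"][5],2))
print("turn",np.round((R.inv()*Rt).as_rotvec()/(np.pi/2),4),"shift",np.round(Rt.inv().apply(np.array(a[:3])-s["position"])/.15,4))
E
python3 go.py 0.447 0.132 0.23 -12.5
```

```text
t 0.1 pos [ 0.1729 -0.5219  0.2382] gap 0.0884 F [ 0.2  0.6 -0.1] q6 -0.22
turn [-8.000e-04  1.000e-04  3.425e-01] shift [ 0.8407 -4.6515  0.0549]
```

{"api": "move_arm", "payload": {"commands": [{"wz": 0.0856,"claw": 1},{"wz": 0.0856,"claw": 1},{"wz": 0.0856,"claw": 1},{"wz": 0.0856,"claw": 1},{"x": 0.05,"y": -0.29,"claw": 1}]}}

```text
validation failed for argument at $.co...
```

{"api": "move_arm", "payload": {"commands": [{"x": 0.05,"y": -0.29,"claw": 1},{"x": 0.05,"y": -0.29,"claw": 1},{"x": 0.05,"y": -0.29,"claw": 1},{"x": 0.05,"y": -0.29,"claw": 1},{"x": 0.05,"y": -0.29,"claw": 1}]}}

```text
validation failed for argument at $.co...
```

{"api": "move_arm", "payload": {"commands": [{"x": 0.05,"y": -0.29,"claw": 1},{"x": 0.05,"y": -0.29,"claw": 1},{"x": 0.05,"y": -0.29,"claw": 1},{"x": 0.05,"y": -0.29,"claw": 1},{"x": 0.05,"y": -0.29,"claw": 1}]}}

```text
validation failed for argument at $.co...
```

```bash
python3 go.py 0.447 0.132 0.23 -12.5
```

```text
t 0.1 pos [ 0.1729 -0.5219  0.2382] gap 0.0884 F [ 0.2  0.6 -0.1] q6 -0.22
turn [-8.000e-04  1.000e-04  3.425e-01] shift [ 0.8407 -4.6515  0.0549]
```

{"api": "move_arm", "payload": {"commands": [{"x": 0,"y": 0,"z": 0,"wx": 0,"wy": 0,"wz": 0.0856,"claw": 1},{"x": 0,"y": 0,"z": 0,"wx": 0,"wy": 0,"wz": 0.0856,"claw": 1},{"x": 0,"y": 0,"z": 0,"wx": 0,"wy": 0,"wz": 0.0856,"claw": 1},{"x": 0,"y": 0,"z": 0,"wx": 0,"wy": 0,"wz": 0.0856,"claw": 1},{"x": 0.05,"y": -0.29,"z": 0,"wx": 0,"wy": 0,"wz": 0,"claw": 1}]}}

```text
t: 0.6
position: [0.1885, -0.4834, 0.2376]
ee_rot: [-3.122, 0.353, 0.001]
force: [0.5, 0.7, 0.3]
finger_gap: 0.0882
grip_force: 0.0
```

{"api": "move_arm", "payload": {"commands": [{"x": 0.05,"y": -0.29,"z": 0,"wx": 0,"wy": 0,"wz": 0,"claw": 1},{"x": 0.05,"y": -0.29,"z": 0,"wx": 0,"wy": 0,"wz": 0,"claw": 1},{"x": 0.05,"y": -0.29,"z": 0,"wx": 0,"wy": 0,"wz": 0,"claw": 1},{"x": 0.05,"y": -0.29,"z": 0,"wx": 0,"wy": 0,"wz": 0,"claw": 1},{"x": 0.05,"y": -0.29,"z": 0,"wx": 0,"wy": 0,"wz": 0,"claw": 1}]}}

```text
t: 1.1
position: [0.2735, -0.2752, 0.2386]
ee_rot: [-3.122, 0.343, 0.0]
force: [1.4, -0.1, 0.2]
finger_gap: 0.088
grip_force: 0.0
```

{"api": "move_arm", "payload": {"commands": [{"x": 0.05,"y": -0.29,"z": 0,"wx": 0,"wy": 0,"wz": 0,"claw": 1},{"x": 0.05,"y": -0.29,"z": 0,"wx": 0,"wy": 0,"wz": 0,"claw": 1},{"x": 0.05,"y": -0.29,"z": 0,"wx": 0,"wy": 0,"wz": 0,"claw": 1},{"x": 0.05,"y": -0.29,"z": 0,"wx": 0,"wy": 0,"wz": 0,"claw": 1},{"x": 0.05,"y": -0.29,"z": 0,"wx": 0,"wy": 0,"wz": 0,"claw": 1}]}}

```text
t: 1.6
position: [0.3571, -0.071, 0.2388]
ee_rot: [3.123, -0.342, 0.0]
force: [1.1, -0.8, 0.6]
finger_gap: 0.088
grip_force: 0.0
```

```bash
python3 go.py 0.447 0.132 0.23 -12.5
```

```text
t 1.6 pos [ 0.3571 -0.071   0.2388] gap 0.088 F [ 1.1 -0.8  0.6] q6 1.26
turn [ 0.     -0.0001 -0.0001] shift [ 0.2921 -1.4507  0.0586]
```

{"api": "move_arm", "payload": {"commands": [{"x": 0.06,"y": -0.3,"z": 0,"wx": 0,"wy": 0,"wz": 0,"claw": 1},{"x": 0.06,"y": -0.3,"z": 0,"wx": 0,"wy": 0,"wz": 0,"claw": 1},{"x": 0.06,"y": -0.3,"z": 0,"wx": 0,"wy": 0,"wz": 0,"claw": 1},{"x": 0.06,"y": -0.3,"z": 0,"wx": 0,"wy": 0,"wz": 0,"claw": 1},{"x": 0.05,"y": -0.25,"z": 0,"wx": 0,"wy": 0,"wz": 0,"claw": 1}]}}

```text
t: 2.1
position: [0.4468, 0.1326, 0.2385]
ee_rot: [-3.123, 0.34, 0.001]
force: [0.1, -0.5, -1.1]
finger_gap: 0.0883
grip_force: 0.0
```

{"api": "move_arm", "payload": {"commands": [{"x": 0,"y": 0,"z": 0,"wx": 0,"wy": 0,"wz": 0,"claw": 1},{"x": 0,"y": 0,"z": 0,"wx": 0,"wy": 0,"wz": 0,"claw": 1},{"x": 0,"y": 0,"z": 0,"wx": 0,"wy": 0,"wz": 0,"claw": 1},{"x": 0,"y": 0,"z": 0,"wx": 0,"wy": 0,"wz": 0,"claw": 1},{"x": 0,"y": 0,"z": 0,"wx": 0,"wy": 0,"wz": 0,"claw": 1}]}}

```text
t: 2.6
position: [0.4463, 0.1293, 0.2389]
ee_rot: [3.123, -0.344, 0.0]
force: [0.4, 0.0, 0.2]
finger_gap: 0.0881
grip_force: 0.0
```

```bash
python3 go.py 0.447 0.132 0.124 -12.5
python3 - <<'E'
from h import *
s=env.state();c=capture("wrist");cv2.imwrite("pics/w1.png",c["image"][:,:,::-1])
d=c["depth"];v,u=np.mgrid[:480,:640]
P=np.stack([(u-c["cx"])/c["fx"]*d,(v-c["cy"])/c["fy"]*d,d],-1).reshape(-1,3)
H=c["hand_eye"];P=P@H[:3,:3].T+H[:3,3];X=Ro.from_rotvec(s["ee_rot"]).apply(P)+s["position"];X=X[d.ravel()>0]
X=X[np.linalg.norm(X[:,:2]-[.447,.132],axis=1)<.09]
for n,lo,hi in(("spice",.158,.17),("paste",.109,.117),("tuna",.057,.066),("fish",.021,.03)):
    T=X[(X[:,2]>lo)&(X[:,2]<hi)]
    if len(T)>5:print(n,[np.round(a,1) for a in cv2.minAreaRect((T[:,:2]*1000).astype(np.float32))],len(T),np.round(np.median(T[:,2]),4))
E
```

```text
t 2.6 pos [0.4463 0.1293 0.2389] gap 0.0881 F [0.4 0.  0.2] q6 1.82
turn [-0.     -0.0001 -0.0009] shift [ 4.000e-04 -1.840e-02  7.662e-01]
spice [array([448.4, 130.3]), array([46., 31.]), np.float64(76.0)] 4631 0.1638
paste [array([466.4, 129. ]), array([47.7, 18.7]), np.float64(85.2)] 1070 0.1119
tuna [array([460.9, 128.2]), array([66.5, 44.5]), np.float64(77.4)] 1649 0.0597
fish [array([450. , 129.8]), array([111.7,  65.9]), np.float64(62.4)] 3410 0.0256
```

View pics/w1.png

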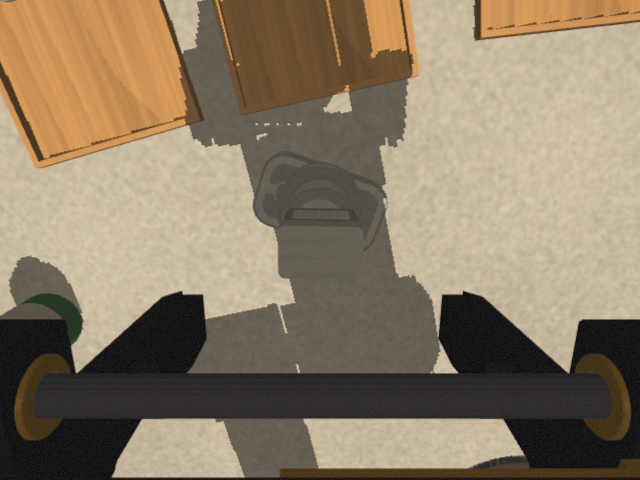

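The wrist view shows the spice tin at about (322,245), square between the fingers. The tins below show up-frame of it, with the fish tin at about (320,190). The measured sizes match the given ones (46x31, top 0.164), so I'll descend and grip.

{"api": "move_arm", "payload": {"commands": [{"x": 0.012,"y": -0.006,"z": 0.16,"wx": 0,"wy": 0,"wz": 0.01,"claw": 1},{"x": 0,"y": 0,"z": 0.16,"wx": 0,"wy": 0,"wz": 0,"claw": 1},{"x": 0,"y": 0,"z": 0.16,"wx": 0,"wy": 0,"wz": 0,"claw": 1},{"x": 0,"y": 0,"z": 0.16,"wx": 0,"wy": 0,"wz": 0,"claw": 1},{"x": 0,"y": 0,"z": 0.12,"wx": 0,"wy": 0,"wz": 0,"claw": 1}]}}

```text
t: 3.15
position: [0.4481, 0.1302, 0.1236]
ee_rot: [3.12, -0.367, -0.001]
force: [-0.3, 0.2, -0.3]
finger_gap: 0.088
grip_force: 0.0
```

{"api": "move_arm", "payload": {"commands": [{"x": 0,"y": 0,"z": 0,"wx": 0,"wy": 0,"wz": 0,"claw": 1},{"x": 0,"y": 0,"z": 0,"wx": 0,"wy": 0,"wz": 0,"claw": 0.1},{"x": 0,"y": 0,"z": 0,"wx": 0,"wy": 0,"wz": 0,"claw": -0.1},{"x": 0,"y": 0,"z": 0,"wx": 0,"wy": 0,"wz": 0,"claw": -0.3},{"x": 0,"y": 0,"z": 0,"wx": 0,"wy": 0,"wz": 0,"claw": -0.3}]}}

```text
t: 3.65
position: [0.4487, 0.1307, 0.1254]
ee_rot: [-3.12, 0.366, -0.002]
force: [-1.3, 0.4, 0.5]
finger_gap: 0.0582
grip_force: 0.0
```

{"api": "move_arm", "payload": {"commands": [{"x": 0,"y": 0,"z": 0,"wx": 0,"wy": 0,"wz": 0,"claw": -0.5},{"x": 0,"y": 0,"z": 0,"wx": 0,"wy": 0,"wz": 0,"claw": -0.5},{"x": 0,"y": 0,"z": 0,"wx": 0,"wy": 0,"wz": 0,"claw": -0.5},{"x": 0,"y": 0,"z": 0,"wx": 0,"wy": 0,"wz": 0,"claw": -0.5},{"x": 0,"y": 0,"z": 0,"wx": 0,"wy": 0,"wz": 0,"claw": -0.5}]}}

```text
t: 4.15
position: [0.4485, 0.1307, 0.125]
ee_rot: [-3.12, 0.366, -0.001]
force: [-0.2, -0.7, 4.1]
finger_gap: 0.0461
grip_force: 30.0
```

{"api": "move_arm", "payload": {"commands": [{"x": 0,"y": 0,"z": -0.05,"wx": 0,"wy": 0,"wz": 0,"claw": -0.5},{"x": 0,"y": 0,"z": -0.15,"wx": 0,"wy": 0,"wz": 0,"claw": -0.5},{"x": 0,"y": 0,"z": -0.15,"wx": 0,"wy": 0,"wz": 0,"claw": -0.5},{"x": 0,"y": 0,"z": -0.15,"wx": 0,"wy": 0,"wz": 0,"claw": -0.5},{"x": 0,"y": 0,"z": 0,"wx": 0,"wy": 0,"wz": 0,"claw": -0.5}]}}

```text
t: 4.65
position: [0.4494, 0.1308, 0.2022]
ee_rot: [-3.119, 0.366, -0.008]
force: [-0.4, -0.5, -0.8]
finger_gap: 0.0455
grip_force: 30.0
```

```bash
python3 go.py 0.594 -0.101 0.017 -13.4
```

```text
t 4.65 pos [0.4494 0.1308 0.2022] gap 0.0455 F [-0.4 -0.5 -0.8] q6 1.83
turn [-0.0009 -0.0032  0.0002] shift [1.2955 1.2797 1.2346]
```

{"api": "move_arm", "payload": {"commands": [{"x": 0.15,"y": 0.15,"z": 0,"wx": 0,"wy": 0,"wz": 0,"claw": -0.5},{"x": 0.2,"y": 0.2,"z": 0,"wx": 0,"wy": 0,"wz": 0,"claw": -0.5},{"x": 0.2,"y": 0.2,"z": 0,"wx": 0,"wy": 0,"wz": 0,"claw": -0.5},{"x": 0.2,"y": 0.2,"z": 0,"wx": 0,"wy": 0,"wz": 0,"claw": -0.5},{"x": 0.2,"y": 0.2,"z": 0,"wx": 0,"wy": 0,"wz": 0,"claw": -0.5}]}}

```text
t: 5.15
position: [0.5544, -0.0425, 0.1985]
ee_rot: [-3.12, 0.366, 0.003]
force: [1.0, 0.4, -0.6]
finger_gap: 0.0459
grip_force: 30.0
```

{"api": "move_arm", "payload": {"commands": [{"x": 0.2,"y": 0.2,"z": 0,"wx": 0,"wy": 0,"wz": 0,"claw": -0.5},{"x": 0.145,"y": 0.13,"z": 0,"wx": 0,"wy": 0,"wz": 0,"claw": -0.5},{"x": 0,"y": 0,"z": 0.25,"wx": 0,"wy": 0,"wz": 0,"claw": -0.5},{"x": 0,"y": 0,"z": 0.3,"wx": 0,"wy": 0,"wz": 0,"claw": -0.5},{"x": 0,"y": 0,"z": 0.25,"wx": 0,"wy": 0,"wz": 0,"claw": -0.5}]}}

```text
t: 5.65
position: [0.5918, -0.101, 0.0765]
ee_rot: [-3.119, 0.367, 0.004]
force: [-0.1, -0.2, -0.9]
finger_gap: 0.0458
grip_force: 30.0
```

```bash
python3 go.py 0.594 -0.101 0.017 -13.4
```

```text
t 5.65 pos [ 0.5918 -0.101   0.0765] gap 0.0458 F [-0.1 -0.2 -0.9] q6 1.44
turn [-0.0003  0.0018 -0.0003] shift [ 0.014  -0.0033  0.3964]
```

{"api": "move_arm", "payload": {"commands": [{"x": 0.01,"y": 0,"z": 0.12,"wx": 0,"wy": 0,"wz": 0,"claw": -0.5},{"x": 0,"y": 0,"z": 0.12,"wx": 0,"wy": 0,"wz": 0,"claw": -0.5},{"x": 0,"y": 0,"z": 0.1,"wx": 0,"wy": 0,"wz": 0,"claw": -0.5},{"x": 0,"y": 0,"z": 0.04,"wx": 0,"wy": 0,"wz": 0,"claw": -0.5},{"x": 0,"y": 0,"z": 0,"wx": 0,"wy": 0,"wz": 0,"claw": -0.5}]}}

```text
t: 6.15
position: [0.5937, -0.1012, 0.0215]
ee_rot: [-3.119, 0.366, 0.004]
force: [-0.7, -0.6, -0.2]
finger_gap: 0.0456
grip_force: 30.0
```

{"api": "move_arm", "payload": {"commands": [{"x": 0,"y": 0,"z": 0.01,"wx": 0,"wy": 0,"wz": 0,"claw": -0.5},{"x": 0,"y": 0,"z": 0,"wx": 0,"wy": 0,"wz": 0,"claw": -0.5},{"x": 0,"y": 0,"z": 0,"wx": 0,"wy": 0,"wz": 0,"claw": -0.5},{"x": 0,"y": 0,"z": 0,"wx": 0,"wy": 0,"wz": 0,"claw": -0.5},{"x": 0,"y": 0,"z": 0,"wx": 0,"wy": 0,"wz": 0,"claw": -0.5}]}}

```text
t: 6.65
position: [0.5945, -0.1015, 0.0215]
ee_rot: [3.12, -0.366, 0.001]
force: [-1.3, -0.8, -0.2]
finger_gap: 0.0457
grip_force: 30.0
```

{"api": "move_arm", "payload": {"commands": [{"x": 0,"y": 0,"z": 0.01,"wx": 0,"wy": 0,"wz": 0,"claw": -0.5},{"x": 0,"y": 0,"z": 0.01,"wx": 0,"wy": 0,"wz": 0,"claw": -0.5},{"x": 0,"y": 0,"z": 0.005,"wx": 0,"wy": 0,"wz": 0,"claw": -0.5},{"x": 0,"y": 0,"z": 0,"wx": 0,"wy": 0,"wz": 0,"claw": -0.5},{"x": 0,"y": 0,"z": 0,"wx": 0,"wy": 0,"wz": 0,"claw": -0.5}]}}

```text
t: 7.15
position: [0.5944, -0.1015, 0.0175]
ee_rot: [-3.12, 0.366, 0.0]
force: [-0.5, -0.0, -1.3]
finger_gap: 0.0457
grip_force: 30.0
```

{"api": "move_arm", "payload": {"commands": [{"x": 0,"y": 0,"z": 0.008,"wx": 0,"wy": 0,"wz": 0,"claw": -0.5},{"x": 0,"y": 0,"z": 0,"wx": 0,"wy": 0,"wz": 0,"claw": -0.5},{"x": 0,"y": 0,"z": 0,"wx": 0,"wy": 0,"wz": 0,"claw": -0.5},{"x": 0,"y": 0,"z": 0,"wx": 0,"wy": 0,"wz": 0,"claw": -0.5},{"x": 0,"y": 0,"z": 0,"wx": 0,"wy": 0,"wz": 0,"claw": -0.5}]}}

```text
t: 7.65
position: [0.5944, -0.1015, 0.0163]
ee_rot: [-3.12, 0.366, -0.0]
force: [0.8, 1.0, -0.2]
finger_gap: 0.0455
grip_force: 30.0
```

{"api": "move_arm", "payload": {"commands": [{"x": 0,"y": 0,"z": 0.008,"wx": 0,"wy": 0,"wz": 0,"claw": -0.5},{"x": 0,"y": 0,"z": 0,"wx": 0,"wy": 0,"wz": 0,"claw": -0.5},{"x": 0,"y": 0,"z": 0,"wx": 0,"wy": 0,"wz": 0,"claw": -0.5},{"x": 0,"y": 0,"z": 0,"wx": 0,"wy": 0,"wz": 0,"claw": -0.5},{"x": 0,"y": 0,"z": 0,"wx": 0,"wy": 0,"wz": 0,"claw": -0.5}]}}

```text
t: 8.15
position: [0.5945, -0.1015, 0.016]
ee_rot: [3.12, -0.366, 0.001]
force: [-2.1, 1.7, 7.1]
finger_gap: 0.0458
grip_force: 30.0
```

Contact at the expected height. I'll release and rise.

{"api": "move_arm", "payload": {"commands": [{"x": 0,"y": 0,"z": 0,"wx": 0,"wy": 0,"wz": 0,"claw": 0.15},{"x": 0,"y": 0,"z": 0,"wx": 0,"wy": 0,"wz": 0,"claw": 0.3},{"x": 0,"y": 0,"z": 0,"wx": 0,"wy": 0,"wz": 0,"claw": 0.5},{"x": 0,"y": 0,"z": 0,"wx": 0,"wy": 0,"wz": 0,"claw": 0.5},{"x": 0,"y": 0,"z": -0.1,"wx": 0,"wy": 0,"wz": 0,"claw": 0.5}]}}

```text
t: 8.65
position: [0.5934, -0.1012, 0.0286]
ee_rot: [-3.119, 0.366, 0.006]
force: [-0.1, 0.1, 1.5]
finger_gap: 0.0661
grip_force: 0.0
```

{"api": "move_arm", "payload": {"commands": [{"x": 0,"y": 0,"z": -0.3,"wx": 0,"wy": 0,"wz": 0,"claw": 0.5},{"x": 0,"y": 0,"z": -0.3,"wx": 0,"wy": 0,"wz": 0,"claw": 0.5},{"x": 0,"y": 0,"z": -0.3,"wx": 0,"wy": 0,"wz": 0,"claw": 1},{"x": 0,"y": 0,"z": -0.3,"wx": 0,"wy": 0,"wz": 0,"claw": 1},{"x": 0,"y": 0,"z": 0,"wx": 0,"wy": 0,"wz": 0,"claw": 1}]}}

```text
t: 9.15
position: [0.5963, -0.1021, 0.2165]
ee_rot: [3.117, -0.366, 0.018]
force: [-0.2, 0.3, -0.8]
finger_gap: 0.087
grip_force: 0.0
```

```bash
cat > look.py <<'E'
# remeasure pile and trays from both fixed cameras by depth slices
from h import *
for n in("scene","side"):
    c=capture(n);X=pts(c)[c["depth"]>0];X=X[abs(X[:,0]-.5)<.3]
    def rep(nm,cx,cy,r,lo,hi):
        T=X[(np.hypot(X[:,0]-cx,X[:,1]-cy)<r)&(X[:,2]>lo)&(X[:,2]<hi)]
        if len(T)>8:print(n,nm,[np.round(a,1) for a in cv2.minAreaRect((T[:,:2]*1000).astype(np.float32))],len(T),np.round(np.median(T[:,2]),4))
    for nm,lo,hi in(("paste",.108,.118),("tuna",.057,.066),("fish",.02,.03)):rep("pile "+nm,.448,.131,.08,lo,hi)
    for nm,x,y,h in(("spice",.594,-.101,.055),("paste",.588,.105,.057),("tuna",.591,-.295,.041),("fish",.595,.295,.031)):rep("new "+nm,x,y,.07,h-.005,h+.005)
    for nm,x,y,h in(("spice",.693,-.112,.055),("paste",.688,.104,.057),("tuna",.691,-.295,.041),("fish",.689,.3,.031)):rep("old "+nm,x,y,.06,h-.005,h+.005)
E
python3 look.py; python3 go.py 0.449 0.131 0.19 -13.4
```

```text
scene pile paste [array([447.3, 131.6]), array([46. , 51.4]), np.float64(84.8)] 147 0.112
scene pile tuna [array([453.3, 131.6]), array([65.6, 55.7]), np.float64(79.2)] 114 0.0605
scene pile fish [array([446.3, 131.4]), array([111.4,  70.3]), np.float64(61.8)] 249 0.0254
scene new spice [array([ 593.3, -100.4]), array([46.2, 36.5]), np.float64(75.1)] 146 0.0545
scene new tuna [array([ 659.6, -297.1]), array([ 3. , 20.3]), np.float64(5.3)] 11 0.0385
scene new fish [array([659. , 301.6]), array([10.2, 62. ]), np.float64(3.9)] 45 0.0304
scene old spice [array([ 693.7, -112.9]), array([46. , 33.2]), np.float64(82.9)] 169 0.0547
scene old paste [array([686.1, 104.9]), array([45.9, 51. ]), np.float64(85.6)] 214 0.0548
scene old tuna [array([ 691.9, -295.2]), array([67.8, 67.2]), np.float64(8.5)] 388 0.0388
scene old fish [array([689.2, 300.6]), array([ 70.3, 112.5]), np.float64(3.9)] 737 0.0307
side pile paste [array([448.8, 132.6]), array([49. , 49.3]), np.float64(25.7)] 467 0.1114
side pile tuna [array([447.5, 139.1]), array([67. , 55.3]), np.float64(5.5)] 312 0.0599
side pile fish [array([444.5, 133.3]), array([112. ,  64.8]), np.float64(56.1)] 655 0.0251
side new spice [array([592.1, -99.6]), array([49.4, 31.4]), np.float64(78.2)] 198 0.0539
side new fish [array([660.9, 300.7]), array([ 7.2, 57.4]), np.float64(4.3)] 96 0.0299
side old spice [array([ 693.9, -113.8]), array([49.7, 32.1]), np.float64(83.1)] 190 0.0541
side old paste [array([687.7, 104. ]), array([49. , 49.6]), np.float64(69.8)] 344 0.0544
side old tuna [array([ 705.1, -290. ]), array([35.5, 68.3]), np.float64(19.0)] 169 0.0382
side old fish [array([689.9, 299. ]), array([ 64.7, 113.2]), np.float64(4.3)] 1901 0.0299
t 9.25 pos [ 0.5944 -0.1015  0.2105] gap 0.0883 F [-0.2  0.4 -0.5] q6 1.44
turn [ 0.0001 -0.0009  0.0001] shift [-1.3021 -1.283   0.137 ]
```

{"api": "move_arm", "payload": {"commands": [{"x": -0.21,"y": -0.2,"z": 0,"wx": 0,"wy": 0,"wz": 0,"claw": 1},{"x": -0.22,"y": -0.22,"z": 0,"wx": 0,"wy": 0,"wz": 0,"claw": 1},{"x": -0.22,"y": -0.22,"z": 0,"wx": 0,"wy": 0,"wz": 0,"claw": 1},{"x": -0.22,"y": -0.22,"z": 0,"wx": 0,"wy": 0,"wz": 0,"claw": 1},{"x": -0.22,"y": -0.22,"z": 0,"wx": 0,"wy": 0,"wz": 0,"claw": 1}]}}

```text
t: 9.75
position: [0.4709, 0.0953, 0.2084]
ee_rot: [3.12, -0.367, -0.005]
force: [0.3, 1.0, 0.8]
finger_gap: 0.0878
grip_force: 0.0
```

{"api": "move_arm", "payload": {"commands": [{"x": -0.21,"y": -0.2,"z": 0,"wx": 0,"wy": 0,"wz": 0,"claw": 1},{"x": 0,"y": 0,"z": 0.1,"wx": 0,"wy": 0,"wz": 0,"claw": 1},{"x": 0,"y": 0,"z": 0.1,"wx": 0,"wy": 0,"wz": 0,"claw": 1},{"x": 0,"y": 0,"z": 0,"wx": 0,"wy": 0,"wz": 0,"claw": 1},{"x": 0,"y": 0,"z": 0,"wx": 0,"wy": 0,"wz": 0,"claw": 1}]}}

```text
t: 10.25
position: [0.4489, 0.1304, 0.1794]
ee_rot: [3.12, -0.367, -0.004]
force: [0.3, -0.2, 0.5]
finger_gap: 0.0883
grip_force: 0.0
```

```bash
python3 go.py 0.4485 0.1315 0.074 -13.4
```

```text
t 10.25 pos [0.4489 0.1304 0.1794] gap 0.0883 F [ 0.3 -0.2  0.5] q6 1.83
turn [ 0.0004  0.0014 -0.0001] shift [-0.0041 -0.0069  0.7028]
```

{"api": "move_arm", "payload": {"commands": [{"x": -0.004,"y": -0.007,"z": 0.16,"wx": 0,"wy": 0,"wz": 0,"claw": 1},{"x": 0,"y": 0,"z": 0.16,"wx": 0,"wy": 0,"wz": 0,"claw": 1},{"x": 0,"y": 0,"z": 0.16,"wx": 0,"wy": 0,"wz": 0,"claw": 1},{"x": 0,"y": 0,"z": 0.15,"wx": 0,"wy": 0,"wz": 0,"claw": 1},{"x": 0,"y": 0,"z": 0.07,"wx": 0,"wy": 0,"wz": 0,"claw": 1}]}}

```text
t: 10.75
position: [0.4485, 0.1313, 0.0738]
ee_rot: [3.12, -0.367, -0.003]
force: [0.8, 0.3, 0.4]
finger_gap: 0.0878
grip_force: 0.0
```

{"api": "move_arm", "payload": {"commands": [{"x": 0,"y": 0,"z": 0,"wx": 0,"wy": 0,"wz": 0,"claw": 0.5},{"x": 0,"y": 0,"z": 0,"wx": 0,"wy": 0,"wz": 0,"claw": 0.3},{"x": 0,"y": 0,"z": 0,"wx": 0,"wy": 0,"wz": 0,"claw": 0.2},{"x": 0,"y": 0,"z": 0,"wx": 0,"wy": 0,"wz": 0,"claw": 0.15},{"x": 0,"y": 0,"z": 0,"wx": 0,"wy": 0,"wz": 0,"claw": 0.1}]}}

```text
t: 11.25
position: [0.449, 0.1316, 0.0756]
ee_rot: [-3.12, 0.366, -0.002]
force: [-0.5, -1.0, 1.0]
finger_gap: 0.0502
grip_force: 0.8
```

{"api": "move_arm", "payload": {"commands": [{"x": 0,"y": 0,"z": 0,"wx": 0,"wy": 0,"wz": 0,"claw": -0.3},{"x": 0,"y": 0,"z": 0,"wx": 0,"wy": 0,"wz": 0,"claw": -0.4},{"x": 0,"y": 0,"z": 0,"wx": 0,"wy": 0,"wz": 0,"claw": -0.4},{"x": 0,"y": 0,"z": 0,"wx": 0,"wy": 0,"wz": 0,"claw": -0.4},{"x": 0,"y": 0,"z": 0,"wx": 0,"wy": 0,"wz": 0,"claw": -0.4}]}}

```text
t: 11.75
position: [0.449, 0.1316, 0.0756]
ee_rot: [-3.12, 0.366, -0.001]
force: [-1.3, -0.9, 6.3]
finger_gap: 0.0496
grip_force: 30.0
```

{"api": "move_arm", "payload": {"commands": [{"x": 0,"y": 0,"z": -0.05,"wx": 0,"wy": 0,"wz": 0,"claw": -0.4},{"x": 0,"y": 0,"z": -0.15,"wx": 0,"wy": 0,"wz": 0,"claw": -0.4},{"x": 0,"y": 0,"z": -0.15,"wx": 0,"wy": 0,"wz": 0,"claw": -0.4},{"x": 0,"y": 0,"z": -0.1,"wx": 0,"wy": 0,"wz": 0,"claw": -0.4},{"x": 0,"y": 0,"z": 0,"wx": 0,"wy": 0,"wz": 0,"claw": -0.4}]}}

```text
t: 12.25
position: [0.4496, 0.1318, 0.1444]
ee_rot: [-3.12, 0.366, -0.006]
force: [0.2, 0.1, -2.4]
finger_gap: 0.0498
grip_force: 30.0
```

```bash
python3 go.py 0.588 0.105 0.0186 -13.4
```

```text
t 12.25 pos [0.4496 0.1318 0.1444] gap 0.0498 F [ 0.2  0.1 -2.4] q6 1.84
turn [-0.0007 -0.0023  0.0001] shift [ 0.9392 -0.0404  0.8384]
```

{"api": "move_arm", "payload": {"commands": [{"x": 0.14,"y": -0.02,"z": 0,"wx": 0,"wy": 0,"wz": 0,"claw": -0.4},{"x": 0.22,"y": -0.02,"z": 0,"wx": 0,"wy": 0,"wz": 0,"claw": -0.4},{"x": 0.22,"y": 0,"z": 0,"wx": 0,"wy": 0,"wz": 0,"claw": -0.4},{"x": 0.22,"y": 0,"z": 0,"wx": 0,"wy": 0,"wz": 0,"claw": -0.4},{"x": 0.14,"y": 0,"z": 0,"wx": 0,"wy": 0,"wz": 0,"claw": -0.4}]}}

```text
t: 12.75
position: [0.5888, 0.1042, 0.1412]
ee_rot: [3.12, -0.367, -0.002]
force: [0.6, 0.8, -1.1]
finger_gap: 0.0491
grip_force: 30.0
```

{"api": "move_arm", "payload": {"commands": [{"x": 0,"y": 0,"z": 0.2,"wx": 0,"wy": 0,"wz": 0,"claw": -0.4},{"x": 0,"y": 0,"z": 0.25,"wx": 0,"wy": 0,"wz": 0,"claw": -0.4},{"x": 0,"y": 0,"z": 0.2,"wx": 0,"wy": 0,"wz": 0,"claw": -0.4},{"x": 0,"y": 0,"z": 0.1,"wx": 0,"wy": 0,"wz": 0,"claw": -0.4},{"x": 0,"y": 0,"z": 0,"wx": 0,"wy": 0,"wz": 0,"claw": -0.4}]}}

```text
t: 13.25
position: [0.5856, 0.1048, 0.027]
ee_rot: [3.12, -0.366, -0.01]
force: [0.2, -0.1, -1.3]
finger_gap: 0.049
grip_force: 30.0
```

{"api": "move_arm", "payload": {"commands": [{"x": 0,"y": 0,"z": 0.03,"wx": 0,"wy": 0,"wz": 0,"claw": -0.4},{"x": 0,"y": 0,"z": 0.02,"wx": 0,"wy": 0,"wz": 0,"claw": -0.4},{"x": 0,"y": 0,"z": 0,"wx": 0,"wy": 0,"wz": 0,"claw": -0.4},{"x": 0,"y": 0,"z": 0,"wx": 0,"wy": 0,"wz": 0,"claw": -0.4},{"x": 0,"y": 0,"z": 0,"wx": 0,"wy": 0,"wz": 0,"claw": -0.4}]}}

```text
t: 13.75
position: [0.5876, 0.1048, 0.0231]
ee_rot: [-3.12, 0.366, -0.001]
force: [0.6, -1.1, -1.1]
finger_gap: 0.0494
grip_force: 30.0
```

{"api": "move_arm", "payload": {"commands": [{"x": 0,"y": 0,"z": 0.01,"wx": 0,"wy": 0,"wz": 0,"claw": -0.4},{"x": 0,"y": 0,"z": 0.01,"wx": 0,"wy": 0,"wz": 0,"claw": -0.4},{"x": 0,"y": 0,"z": 0.005,"wx": 0,"wy": 0,"wz": 0,"claw": -0.4},{"x": 0,"y": 0,"z": 0,"wx": 0,"wy": 0,"wz": 0,"claw": -0.4},{"x": 0,"y": 0,"z": 0,"wx": 0,"wy": 0,"wz": 0,"claw": -0.4}]}}

```text
t: 14.25
position: [0.5874, 0.1048, 0.0188]
ee_rot: [-3.12, 0.366, -0.0]
force: [-0.6, -0.6, -2.0]
finger_gap: 0.0493
grip_force: 30.0
```

{"api": "move_arm", "payload": {"commands": [{"x": 0,"y": 0,"z": 0.008,"wx": 0,"wy": 0,"wz": 0,"claw": -0.4},{"x": 0,"y": 0,"z": 0,"wx": 0,"wy": 0,"wz": 0,"claw": -0.4},{"x": 0,"y": 0,"z": 0,"wx": 0,"wy": 0,"wz": 0,"claw": -0.4},{"x": 0,"y": 0,"z": 0,"wx": 0,"wy": 0,"wz": 0,"claw": -0.4},{"x": 0,"y": 0,"z": 0,"wx": 0,"wy": 0,"wz": 0,"claw": -0.4}]}}

```text
t: 14.75
position: [0.5874, 0.1048, 0.0186]
ee_rot: [3.12, -0.366, 0.001]
force: [-2.7, -1.1, 6.0]
finger_gap: 0.0495
grip_force: 30.0
```

{"api": "move_arm", "payload": {"commands": [{"x": 0,"y": 0,"z": 0,"wx": 0,"wy": 0,"wz": 0,"claw": 0.2},{"x": 0,"y": 0,"z": 0,"wx": 0,"wy": 0,"wz": 0,"claw": 0.4},{"x": 0,"y": 0,"z": 0,"wx": 0,"wy": 0,"wz": 0,"claw": 0.6},{"x": 0,"y": 0,"z": 0,"wx": 0,"wy": 0,"wz": 0,"claw": 0.6},{"x": 0,"y": 0,"z": -0.1,"wx": 0,"wy": 0,"wz": 0,"claw": 0.6}]}}

```text
t: 15.25
position: [0.5864, 0.1048, 0.0312]
ee_rot: [3.12, -0.366, -0.006]
force: [-0.4, -0.2, 0.4]
finger_gap: 0.0703
grip_force: 0.0
```

{"api": "move_arm", "payload": {"commands": [{"x": 0,"y": 0,"z": -0.3,"wx": 0,"wy": 0,"wz": 0,"claw": 0.6},{"x": 0,"y": 0,"z": -0.3,"wx": 0,"wy": 0,"wz": 0,"claw": 0.6},{"x": 0,"y": 0,"z": -0.3,"wx": 0,"wy": 0,"wz": 0,"claw": 1},{"x": 0,"y": 0,"z": 0,"wx": 0,"wy": 0,"wz": 0,"claw": 1},{"x": 0,"y": 0,"z": 0,"wx": 0,"wy": 0,"wz": 0,"claw": 1}]}}

```text
t: 15.75
position: [0.5874, 0.1048, 0.1681]
ee_rot: [-3.12, 0.366, -0.002]
force: [-0.5, 0.2, -0.3]
finger_gap: 0.0882
grip_force: 0.0
```

```bash
python3 look.py | grep -E "pile|new paste"; python3 go.py 0.449 0.131 0.12 -13.4
```

```text
scene pile tuna [array([445.7, 133.3]), array([64.5, 72.6]), np.float64(84.5)] 251 0.0599
scene pile fish [array([447.1, 131.3]), array([110.8,  68.3]), np.float64(60.5)] 250 0.0256
scene new paste [array([586.4, 106.5]), array([50.5, 48.6]), np.float64(22.9)] 173 0.0549
side pile tuna [array([448. , 132.1]), array([67.3, 66.7]), np.float64(27.9)] 747 0.0592
side pile fish [array([445.1, 132.4]), array([112.7,  64.3]), np.float64(58.1)] 639 0.0248
side new paste [array([587., 106.]), array([48.1, 50.3]), np.float64(15.9)] 362 0.0546
t 15.85 pos [0.5867 0.1048 0.1662] gap 0.0877 F [-0.1 -0.4 -0.5] q6 1.78
turn [0.0004 0.0017 0.    ] shift [-0.9335  0.0428  0.308 ]
```

{"api": "move_arm", "payload": {"commands": [{"x": -0.2,"y": 0.04,"z": 0,"wx": 0,"wy": 0,"wz": 0,"claw": 1},{"x": -0.26,"y": 0,"z": 0,"wx": 0,"wy": 0,"wz": 0,"claw": 1},{"x": -0.26,"y": 0,"z": 0.1,"wx": 0,"wy": 0,"wz": 0,"claw": 1},{"x": -0.22,"y": 0,"z": 0.2,"wx": 0,"wy": 0,"wz": 0,"claw": 1},{"x": 0,"y": 0,"z": 0,"wx": 0,"wy": 0,"wz": 0,"claw": 1}]}}

```text
t: 16.35
position: [0.4416, 0.1323, 0.1183]
ee_rot: [3.118, -0.364, -0.021]
force: [-0.1, 0.3, 0.2]
finger_gap: 0.088
grip_force: 0.0
```

```bash
python3 go.py 0.448 0.1315 0.034 -13.4
```

```text
t 16.35 pos [0.4416 0.1323 0.1183] gap 0.088 F [-0.1  0.3  0.2] q6 1.84
turn [0.0022 0.0084 0.001 ] shift [ 0.0424 -0.0045  0.5623]
```

{"api": "move_arm", "payload": {"commands": [{"x": 0,"y": 0,"z": 0,"wx": 0,"wy": 0,"wz": 0,"claw": 1},{"x": 0,"y": 0,"z": 0,"wx": 0,"wy": 0,"wz": 0,"claw": 1},{"x": 0,"y": 0,"z": 0.1,"wx": 0,"wy": 0,"wz": 0,"claw": 1},{"x": 0,"y": 0,"z": 0,"wx": 0,"wy": 0,"wz": 0,"claw": 1},{"x": 0,"y": 0,"z": 0,"wx": 0,"wy": 0,"wz": 0,"claw": 1}]}}

```text
t: 16.85
position: [0.4497, 0.1315, 0.1079]
ee_rot: [-3.12, 0.367, -0.001]
force: [-0.3, 0.3, 0.1]
finger_gap: 0.0875
grip_force: 0.0
```

```bash
python3 go.py 0.448 0.1315 0.034 -13.4
```

```text
t 16.85 pos [0.4497 0.1315 0.1079] gap 0.0875 F [-0.3  0.3  0.1] q6 1.84
turn [-0.0001 -0.0003 -0.0002] shift [-0.0109  0.0023  0.493 ]
```

{"api": "move_arm", "payload": {"commands": [{"x": -0.007,"y": 0,"z": 0.1,"wx": 0,"wy": 0,"wz": 0,"claw": 1},{"x": 0,"y": 0,"z": 0.14,"wx": 0,"wy": 0,"wz": 0,"claw": 1},{"x": 0,"y": 0,"z": 0.14,"wx": 0,"wy": 0,"wz": 0,"claw": 1},{"x": 0,"y": 0,"z": 0.08,"wx": 0,"wy": 0,"wz": 0,"claw": 1},{"x": 0,"y": 0,"z": 0.025,"wx": 0,"wy": 0,"wz": 0,"claw": 1}]}}

```text
t: 17.35
position: [0.4481, 0.1318, 0.0345]
ee_rot: [3.12, -0.367, -0.001]
force: [-0.2, 0.3, 0.9]
finger_gap: 0.0882
grip_force: 0.0
```

{"api": "move_arm", "payload": {"commands": [{"x": 0,"y": 0,"z": 0,"wx": 0,"wy": 0,"wz": 0,"claw": 0.8},{"x": 0,"y": 0,"z": 0,"wx": 0,"wy": 0,"wz": 0,"claw": 0.65},{"x": 0,"y": 0,"z": 0,"wx": 0,"wy": 0,"wz": 0,"claw": 0.6},{"x": 0,"y": 0,"z": 0,"wx": 0,"wy": 0,"wz": 0,"claw": 0.55},{"x": 0,"y": 0,"z": 0,"wx": 0,"wy": 0,"wz": 0,"claw": 0.5}]}}

```text
t: 17.85
position: [0.4481, 0.1318, 0.0354]
ee_rot: [3.12, -0.366, 0.002]
force: [-1.5, -2.0, 5.2]
finger_gap: 0.0679
grip_force: 30.0
```

{"api": "move_arm", "payload": {"commands": [{"x": 0,"y": 0,"z": 0,"wx": 0,"wy": 0,"wz": 0,"claw": 0.3},{"x": 0,"y": 0,"z": 0,"wx": 0,"wy": 0,"wz": 0,"claw": 0.2},{"x": 0,"y": 0,"z": 0,"wx": 0,"wy": 0,"wz": 0,"claw": 0},{"x": 0,"y": 0,"z": 0,"wx": 0,"wy": 0,"wz": 0,"claw": 0},{"x": 0,"y": 0,"z": 0,"wx": 0,"wy": 0,"wz": 0,"claw": 0}]}}

```text
t: 18.35
position: [0.4481, 0.1318, 0.0354]
ee_rot: [3.12, -0.366, 0.002]
force: [-1.6, -1.5, 6.0]
finger_gap: 0.068
grip_force: 30.0
```

{"api": "move_arm", "payload": {"commands": [{"x": 0,"y": 0,"z": -0.05,"wx": 0,"wy": 0,"wz": 0,"claw": 0},{"x": 0,"y": 0,"z": -0.15,"wx": 0,"wy": 0,"wz": 0,"claw": 0},{"x": 0,"y": 0,"z": -0.2,"wx": 0,"wy": 0,"wz": 0,"claw": 0},{"x": 0,"y": 0,"z": -0.2,"wx": 0,"wy": 0,"wz": 0,"claw": 0},{"x": 0,"y": 0,"z": -0.1,"wx": 0,"wy": 0,"wz": 0,"claw": 0}]}}

```text
t: 18.85
position: [0.4482, 0.1321, 0.1425]
ee_rot: [-3.119, 0.366, -0.005]
force: [0.5, 0.7, -1.6]
finger_gap: 0.0676
grip_force: 30.0
```

```bash
python3 go.py 0.591 -0.295 0.0144 -13.4;python3 look.py | grep pile
```

```text
t 18.85 pos [0.4482 0.1321 0.1425] gap 0.0676 F [ 0.5  0.7 -1.6] q6 1.84
turn [-0.0007 -0.0019  0.0001] shift [1.5856 2.5491 0.8538]
scene pile fish [array([444.2, 133.1]), array([111.1,  70.2]), np.float64(59.8)] 493 0.0255
side pile fish [array([445.1, 132.3]), array([112.5,  66.3]), np.float64(59.2)] 1501 0.0248
```

{"api": "move_arm", "payload": {"commands": [{"x": 0.09,"y": 0.14,"z": 0,"wx": 0,"wy": 0,"wz": 0,"claw": 0},{"x": 0.14,"y": 0.23,"z": 0,"wx": 0,"wy": 0,"wz": 0,"claw": 0},{"x": 0.15,"y": 0.24,"z": 0,"wx": 0,"wy": 0,"wz": 0,"claw": 0},{"x": 0.15,"y": 0.24,"z": 0,"wx": 0,"wy": 0,"wz": 0,"claw": 0},{"x": 0.15,"y": 0.24,"z": 0,"wx": 0,"wy": 0,"wz": 0,"claw": 0}]}}

```text
t: 19.45
position: [0.5089, -0.0522, 0.1388]
ee_rot: [-3.12, 0.366, 0.003]
force: [-0.1, 1.3, -1.8]
finger_gap: 0.0676
grip_force: 30.0
```

{"api": "move_arm", "payload": {"commands": [{"x": 0.15,"y": 0.24,"z": 0,"wx": 0,"wy": 0,"wz": 0,"claw": 0},{"x": 0.15,"y": 0.24,"z": 0,"wx": 0,"wy": 0,"wz": 0,"claw": 0},{"x": 0.15,"y": 0.24,"z": 0,"wx": 0,"wy": 0,"wz": 0,"claw": 0},{"x": 0.15,"y": 0.24,"z": 0,"wx": 0,"wy": 0,"wz": 0,"claw": 0},{"x": 0.15,"y": 0.24,"z": 0,"wx": 0,"wy": 0,"wz": 0,"claw": 0}]}}

```text
t: 19.95
position: [0.5768, -0.2533, 0.1383]
ee_rot: [-3.119, 0.366, 0.003]
force: [1.0, -0.4, -0.2]
finger_gap: 0.0673
grip_force: 30.0
```

{"api": "move_arm", "payload": {"commands": [{"x": 0.15,"y": 0.24,"z": 0,"wx": 0,"wy": 0,"wz": 0,"claw": 0},{"x": 0,"y": 0,"z": 0.1,"wx": 0,"wy": 0,"wz": 0,"claw": 0},{"x": 0,"y": 0,"z": 0.2,"wx": 0,"wy": 0,"wz": 0,"claw": 0},{"x": 0,"y": 0,"z": 0.2,"wx": 0,"wy": 0,"wz": 0,"claw": 0},{"x": 0,"y": 0,"z": 0,"wx": 0,"wy": 0,"wz": 0,"claw": 0}]}}

```text
t: 20.45
position: [0.5882, -0.2906, 0.0595]
ee_rot: [-3.115, 0.366, 0.014]
force: [-0.3, 0.0, -1.5]
finger_gap: 0.0671
grip_force: 30.0
```

```bash
python3 go.py 0.591 -0.295 0.0144 -13.4
```

```text
t 20.45 pos [ 0.5882 -0.2906  0.0595] gap 0.0671 F [-0.3  0.  -1.5] q6 1.17
turn [-0.0027  0.006  -0.    ] shift [0.0251 0.024  0.3006]
```

{"api": "move_arm", "payload": {"commands": [{"x": 0.01,"y": 0.02,"z": 0.08,"wx": 0,"wy": 0,"wz": 0,"claw": 0},{"x": 0,"y": 0,"z": 0.1,"wx": 0,"wy": 0,"wz": 0,"claw": 0},{"x": 0,"y": 0,"z": 0.07,"wx": 0,"wy": 0,"wz": 0,"claw": 0},{"x": 0,"y": 0,"z": 0,"wx": 0,"wy": 0,"wz": 0,"claw": 0},{"x": 0,"y": 0,"z": 0,"wx": 0,"wy": 0,"wz": 0,"claw": 0}]}}

```text
t: 20.95
position: [0.5916, -0.2957, 0.0281]
ee_rot: [3.12, -0.366, 0.001]
force: [0.7, -0.5, -0.8]
finger_gap: 0.0674
grip_force: 30.0
```

{"api": "move_arm", "payload": {"commands": [{"x": 0,"y": 0,"z": 0.01,"wx": 0,"wy": 0,"wz": 0,"claw": 0},{"x": 0,"y": 0,"z": 0.01,"wx": 0,"wy": 0,"wz": 0,"claw": 0},{"x": 0,"y": 0,"z": 0,"wx": 0,"wy": 0,"wz": 0,"claw": 0},{"x": 0,"y": 0,"z": 0,"wx": 0,"wy": 0,"wz": 0,"claw": 0},{"x": 0,"y": 0,"z": 0,"wx": 0,"wy": 0,"wz": 0,"claw": 0}]}}

```text
t: 21.45
position: [0.5913, -0.2955, 0.0245]
ee_rot: [3.12, -0.366, 0.0]
force: [0.1, 0.6, -1.9]
finger_gap: 0.0674
grip_force: 30.0
```

Contact expected at 0.0144; 10 mm remaining.

{"api": "move_arm", "payload": {"commands": [{"x": 0,"y": 0,"z": 0.03,"wx": 0,"wy": 0,"wz": 0,"claw": 0},{"x": 0,"y": 0,"z": 0.015,"wx": 0,"wy": 0,"wz": 0,"claw": 0},{"x": 0,"y": 0,"z": 0.01,"wx": 0,"wy": 0,"wz": 0,"claw": 0},{"x": 0,"y": 0,"z": 0,"wx": 0,"wy": 0,"wz": 0,"claw": 0},{"x": 0,"y": 0,"z": 0,"wx": 0,"wy": 0,"wz": 0,"claw": 0}]}}

```text
t: 21.95
position: [0.5912, -0.2955, 0.0161]
ee_rot: [-3.12, 0.366, 0.0]
force: [-0.4, 0.7, -1.2]
finger_gap: 0.0676
grip_force: 30.0
```

{"api": "move_arm", "payload": {"commands": [{"x": 0,"y": 0,"z": 0.008,"wx": 0,"wy": 0,"wz": 0,"claw": 0},{"x": 0,"y": 0,"z": 0.006,"wx": 0,"wy": 0,"wz": 0,"claw": 0},{"x": 0,"y": 0,"z": 0,"wx": 0,"wy": 0,"wz": 0,"claw": 0},{"x": 0,"y": 0,"z": 0,"wx": 0,"wy": 0,"wz": 0,"claw": 0},{"x": 0,"y": 0,"z": 0,"wx": 0,"wy": 0,"wz": 0,"claw": 0}]}}

```text
t: 22.45
position: [0.5913, -0.2955, 0.0145]
ee_rot: [3.12, -0.366, 0.001]
force: [-1.7, 1.3, 4.8]
finger_gap: 0.0672
grip_force: 30.0
```

{"api": "move_arm", "payload": {"commands": [{"x": 0,"y": 0,"z": 0,"wx": 0,"wy": 0,"wz": 0,"claw": 0.7},{"x": 0,"y": 0,"z": 0,"wx": 0,"wy": 0,"wz": 0,"claw": 0.85},{"x": 0,"y": 0,"z": 0,"wx": 0,"wy": 0,"wz": 0,"claw": 0.85},{"x": 0,"y": 0,"z": 0,"wx": 0,"wy": 0,"wz": 0,"claw": 0.85},{"x": 0,"y": 0,"z": -0.1,"wx": 0,"wy": 0,"wz": 0,"claw": 0.85}]}}

```text
t: 22.95
position: [0.5903, -0.2948, 0.0276]
ee_rot: [-3.118, 0.366, 0.006]
force: [0.3, -0.1, 0.4]
finger_gap: 0.0816
grip_force: 0.0
```

{"api": "move_arm", "payload": {"commands": [{"x": 0,"y": 0,"z": -0.3,"wx": 0,"wy": 0,"wz": 0,"claw": 0.85},{"x": 0,"y": 0,"z": -0.3,"wx": 0,"wy": 0,"wz": 0,"claw": 1},{"x": 0,"y": 0,"z": -0.3,"wx": 0,"wy": 0,"wz": 0,"claw": 1},{"x": 0,"y": 0,"z": 0,"wx": 0,"wy": 0,"wz": 0,"claw": 1},{"x": 0,"y": 0,"z": 0,"wx": 0,"wy": 0,"wz": 0,"claw": 1}]}}

```text
t: 23.45
position: [0.5914, -0.2955, 0.1657]
ee_rot: [3.119, -0.366, 0.004]
force: [-0.7, 0.8, -0.8]
finger_gap: 0.0879
grip_force: 0.0
```

```bash
python3 look.py | grep -E "pile|new tuna|old tuna|old fish"; python3 go.py 0.4455 0.132 0.1 -13.4; python3 go.py 0.4455 0.132 0.1 59.5
```

```text
scene pile fish [array([443.8, 133.6]), array([111.9,  74.8]), np.float64(56.9)] 498 0.0257
scene new tuna [array([ 607.3, -292.1]), array([105.8,  64.2]), np.float64(7.3)] 329 0.0388
scene old tuna [array([ 691.3, -295.2]), array([68. , 66.1]), np.float64(21.8)] 390 0.0387
scene old fish [array([688.4, 300.7]), array([ 69.4, 111.1]), np.float64(5.2)] 743 0.0305
side pile fish [array([445.7, 132.3]), array([111.9,  65.6]), np.float64(58.3)] 1527 0.0248
side new tuna [array([ 608.8, -294. ]), array([ 68. , 103.4]), np.float64(87.3)] 335 0.0383
side old tuna [array([ 690. , -295.5]), array([68.9, 68.9]), np.float64(61.3)] 297 0.0382
side old fish [array([689.8, 299.5]), array([ 65.3, 111.9]), np.float64(3.8)] 1899 0.0298
t 23.55 pos [ 0.5907 -0.2951  0.1631] gap 0.0884 F [-0.2 -0.4 -0.8] q6 1.16
turn [-0.0005  0.0013  0.0001] shift [-1.6015 -2.5455  0.4208]
t 23.55 pos [ 0.5907 -0.2951  0.1631] gap 0.0884 F [-0.2 -0.4 -0.8] q6 1.16
turn [-1.300e-03  7.000e-04 -8.099e-01] shift [ 1.9621 -2.2792  0.4208]
```

{"api": "move_arm", "payload": {"commands": [{"x": -0.1,"y": -0.16,"z": 0,"wx": 0,"wy": 0,"wz": 0,"claw": 1},{"x": -0.15,"y": -0.24,"z": 0,"wx": 0,"wy": 0,"wz": 0,"claw": 1},{"x": -0.15,"y": -0.24,"z": 0,"wx": 0,"wy": 0,"wz": 0,"claw": 1},{"x": -0.15,"y": -0.24,"z": 0,"wx": 0,"wy": 0,"wz": 0,"claw": 1},{"x": -0.15,"y": -0.24,"z": 0,"wx": 0,"wy": 0,"wz": 0,"claw": 1}]}}

```text
t: 24.05
position: [0.5266, -0.106, 0.1627]
ee_rot: [-3.119, 0.367, 0.004]
force: [1.2, 0.4, 0.5]
finger_gap: 0.0879
grip_force: 0.0
```

{"api": "move_arm", "payload": {"commands": [{"x": -0.15,"y": -0.24,"z": 0,"wx": 0,"wy": 0,"wz": 0,"claw": 1},{"x": -0.15,"y": -0.24,"z": 0,"wx": 0,"wy": 0,"wz": 0,"claw": 1},{"x": -0.15,"y": -0.24,"z": 0,"wx": 0,"wy": 0,"wz": 0,"claw": 1},{"x": -0.15,"y": -0.24,"z": 0,"wx": 0,"wy": 0,"wz": 0,"claw": 1},{"x": -0.15,"y": -0.23,"z": 0,"wx": 0,"wy": 0,"wz": 0,"claw": 1}]}}

```text
t: 24.55
position: [0.4585, 0.0935, 0.163]
ee_rot: [3.12, -0.367, -0.004]
force: [1.3, 0.0, -1.0]
finger_gap: 0.0879
grip_force: 0.0
```

{"api": "move_arm", "payload": {"commands": [{"x": -0.15,"y": -0.23,"z": 0,"wx": 0,"wy": 0,"wz": 0,"claw": 1},{"x": 0,"y": 0,"z": 0,"wx": 0,"wy": 0,"wz": -0.09,"claw": 1},{"x": 0,"y": 0,"z": 0,"wx": 0,"wy": 0,"wz": -0.09,"claw": 1},{"x": 0,"y": 0,"z": 0,"wx": 0,"wy": 0,"wz": -0.09,"claw": 1},{"x": 0,"y": 0,"z": 0,"wx": 0,"wy": 0,"wz": -0.09,"claw": 1}]}}

```text
t: 25.05
position: [0.4453, 0.1309, 0.1629]
ee_rot: [-3.096, -0.528, 0.005]
force: [0.4, -0.7, 0.7]
finger_gap: 0.0884
grip_force: 0.0
```

{"api": "move_arm", "payload": {"commands": [{"x": 0,"y": 0,"z": 0,"wx": 0,"wy": 0,"wz": -0.09,"claw": 1},{"x": 0,"y": 0,"z": 0,"wx": 0,"wy": 0,"wz": -0.09,"claw": 1},{"x": 0,"y": 0,"z": 0,"wx": 0,"wy": 0,"wz": -0.09,"claw": 1},{"x": 0,"y": 0,"z": 0,"wx": 0,"wy": 0,"wz": -0.09,"claw": 1},{"x": 0,"y": 0,"z": 0,"wx": 0,"wy": 0,"wz": -0.085,"claw": 1}]}}

```text
t: 25.55
position: [0.4454, 0.1307, 0.1629]
ee_rot: [-2.728, -1.555, 0.004]
force: [-0.5, 0.5, 0.4]
finger_gap: 0.0888
grip_force: 0.0
```

{"api": "move_arm", "payload": {"commands": [{"x": 0,"y": 0,"z": 0.2,"wx": 0,"wy": 0,"wz": 0,"claw": 1},{"x": 0,"y": 0,"z": 0.2,"wx": 0,"wy": 0,"wz": 0,"claw": 1},{"x": 0,"y": 0,"z": 0,"wx": 0,"wy": 0,"wz": 0,"claw": 1},{"x": 0,"y": 0,"z": 0,"wx": 0,"wy": 0,"wz": 0,"claw": 1},{"x": 0,"y": 0,"z": 0,"wx": 0,"wy": 0,"wz": 0,"claw": 1}]}}

```text
t: 26.05
position: [0.4465, 0.1308, 0.105]
ee_rot: [2.733, 1.548, 0.002]
force: [-1.1, -0.3, 1.2]
finger_gap: 0.0881
grip_force: 0.0
```

```bash
python3 go.py 0.4455 0.132 0.008 59.0
python3 - <<'E'
from h import *
s=env.state();c=capture("wrist")
d=c["depth"];v,u=np.mgrid[:480,:640]
P=np.stack([(u-c["cx"])/c["fx"]*d,(v-c["cy"])/c["fy"]*d,d],-1).reshape(-1,3)
H=c["hand_eye"];P=P@H[:3,:3].T+H[:3,3];X=Ro.from_rotvec(s["ee_rot"]).apply(P)+s["position"];X=X[d.ravel()>0]
T=X[(np.linalg.norm(X[:,:2]-[.446,.132],axis=1)<.09)&(X[:,2]>.021)&(X[:,2]<.03)]
print([np.round(a,1) for a in cv2.minAreaRect((T[:,:2]*1000).astype(np.float32))],len(T))
E
```

```text
t 26.05 pos [0.4465 0.1308 0.105 ] gap 0.0881 F [-1.1 -0.3  1.2] q6 0.57
turn [ 0.0007 -0.0005  0.0006] shift [ 0.0033 -0.0099  0.6467]
[array([447.3, 131.7]), array([110.7,  64.5]), np.float64(58.6)] 21275
```

{"api": "move_arm", "payload": {"commands": [{"x": 0.006,"y": 0,"z": 0.15,"wx": 0,"wy": 0,"wz": 0.004,"claw": 1},{"x": 0,"y": 0,"z": 0.18,"wx": 0,"wy": 0,"wz": 0,"claw": 1},{"x": 0,"y": 0,"z": 0.16,"wx": 0,"wy": 0,"wz": 0,"claw": 1},{"x": 0,"y": 0,"z": 0.1,"wx": 0,"wy": 0,"wz": 0,"claw": 1},{"x": 0,"y": 0,"z": 0.04,"wx": 0,"wy": 0,"wz": 0,"claw": 1}]}}

```text
t: 26.6
position: [0.4465, 0.1315, 0.0092]
ee_rot: [-2.738, -1.54, 0.001]
force: [0.1, 0.7, 0.5]
finger_gap: 0.0885
grip_force: 0.0
```

{"api": "move_arm", "payload": {"commands": [{"x": 0,"y": 0,"z": 0,"wx": 0,"wy": 0,"wz": 0,"claw": 0.8},{"x": 0,"y": 0,"z": 0,"wx": 0,"wy": 0,"wz": 0,"claw": 0.6},{"x": 0,"y": 0,"z": 0,"wx": 0,"wy": 0,"wz": 0,"claw": 0.4},{"x": 0,"y": 0,"z": 0,"wx": 0,"wy": 0,"wz": 0,"claw": 0},{"x": 0,"y": 0,"z": 0,"wx": 0,"wy": 0,"wz": 0,"claw": 0}]}}

```text
t: 27.1
position: [0.4469, 0.1316, 0.0104]
ee_rot: [2.738, 1.539, 0.002]
force: [0.4, -1.3, 7.0]
finger_gap: 0.0639
grip_force: 30.0
```

{"api": "move_arm", "payload": {"commands": [{"x": 0,"y": 0,"z": 0,"wx": 0,"wy": 0,"wz": 0,"claw": 0},{"x": 0,"y": 0,"z": 0,"wx": 0,"wy": 0,"wz": 0,"claw": 0},{"x": 0,"y": 0,"z": 0,"wx": 0,"wy": 0,"wz": 0,"claw": 0},{"x": 0,"y": 0,"z": 0,"wx": 0,"wy": 0,"wz": 0,"claw": 0},{"x": 0,"y": 0,"z": 0,"wx": 0,"wy": 0,"wz": 0,"claw": 0}]}}

```text
t: 27.6
position: [0.4469, 0.1316, 0.0104]
ee_rot: [2.738, 1.539, 0.002]
force: [-0.2, 0.3, 5.8]
finger_gap: 0.0635
grip_force: 30.0
```

{"api": "move_arm", "payload": {"commands": [{"x": 0,"y": 0,"z": -0.05,"wx": 0,"wy": 0,"wz": 0,"claw": 0},{"x": 0,"y": 0,"z": -0.15,"wx": 0,"wy": 0,"wz": 0,"claw": 0},{"x": 0,"y": 0,"z": -0.2,"wx": 0,"wy": 0,"wz": 0,"claw": 0},{"x": 0,"y": 0,"z": -0.1,"wx": 0,"wy": 0,"wz": 0,"claw": 0},{"x": 0,"y": 0,"z": 0,"wx": 0,"wy": 0,"wz": 0,"claw": 0}]}}

```text
t: 28.1
position: [0.4472, 0.1317, 0.0865]
ee_rot: [2.737, 1.539, 0.006]
force: [-0.2, 0.2, -1.9]
finger_gap: 0.0637
grip_force: 30.0
```

{"api": "move_arm", "payload": {"commands": [{"x": 0,"y": 0,"z": 0,"wx": 0,"wy": 0,"wz": -0.06,"claw": 0},{"x": 0,"y": 0,"z": 0,"wx": 0,"wy": 0,"wz": -0.09,"claw": 0},{"x": 0,"y": 0,"z": 0,"wx": 0,"wy": 0,"wz": -0.09,"claw": 0},{"x": 0,"y": 0,"z": 0,"wx": 0,"wy": 0,"wz": -0.09,"claw": 0},{"x": 0,"y": 0,"z": 0,"wx": 0,"wy": 0,"wz": -0.06,"claw": 0}]}}

```text
t: 28.6
position: [0.4459, 0.1315, 0.0836]
ee_rot: [-2.14, -2.298, 0.002]
force: [-0.2, -0.4, -1.4]
finger_gap: 0.0635
grip_force: 30.0
```

```bash
python3 go.py 0.594 0.2935 0.0154 94
```

```text
t 28.6 pos [0.4459 0.1315 0.0836] gap 0.0635 F [-0.2 -0.4 -1.4] q6 -0.04
turn [-0.0012 -0.      0.0011] shift [1.0085 1.0605 0.455 ]
```

{"api": "move_arm", "payload": {"commands": [{"x": 0.13,"y": 0.14,"z": 0,"wx": 0,"wy": 0,"wz": 0,"claw": 0},{"x": 0.2,"y": 0.2,"z": 0,"wx": 0,"wy": 0,"wz": 0,"claw": 0},{"x": 0.2,"y": 0.2,"z": 0,"wx": 0,"wy": 0,"wz": 0,"claw": 0},{"x": 0.2,"y": 0.2,"z": 0,"wx": 0,"wy": 0,"wz": 0,"claw": 0},{"x": 0.16,"y": 0.17,"z": 0,"wx": 0,"wy": 0,"wz": 0,"claw": 0}]}}

```text
t: 29.1
position: [0.5743, 0.2754, 0.0831]
ee_rot: [-2.145, -2.294, 0.002]
force: [0.1, -0.7, -1.2]
finger_gap: 0.0636
grip_force: 30.0
```

{"api": "move_arm", "payload": {"commands": [{"x": 0.12,"y": 0.14,"z": 0,"wx": 0,"wy": 0,"wz": 0,"claw": 0},{"x": 0,"y": 0,"z": 0.1,"wx": 0,"wy": 0,"wz": 0,"claw": 0},{"x": 0,"y": 0,"z": 0.1,"wx": 0,"wy": 0,"wz": 0,"claw": 0},{"x": 0,"y": 0,"z": 0,"wx": 0,"wy": 0,"wz": 0,"claw": 0},{"x": 0,"y": 0,"z": 0,"wx": 0,"wy": 0,"wz": 0,"claw": 0}]}}

```text
t: 29.6
position: [0.5933, 0.293, 0.0539]
ee_rot: [-2.146, -2.293, 0.002]
force: [0.3, 0.7, -0.6]
finger_gap: 0.0634
grip_force: 30.0
```

```bash
python3 go.py 0.594 0.2935 0.0154 94
```

```text
t 29.6 pos [0.5933 0.293  0.0539] gap 0.0634 F [ 0.3  0.7 -0.6] q6 0.21
turn [-0.0009  0.0002 -0.0023] shift [0.0032 0.0051 0.2569]
```

{"api": "move_arm", "payload": {"commands": [{"x": 0,"y": 0,"z": 0.08,"wx": 0,"wy": 0,"wz": 0,"claw": 0},{"x": 0,"y": 0,"z": 0.08,"wx": 0,"wy": 0,"wz": 0,"claw": 0},{"x": 0,"y": 0,"z": 0.05,"wx": 0,"wy": 0,"wz": 0,"claw": 0},{"x": 0,"y": 0,"z": 0.02,"wx": 0,"wy": 0,"wz": 0,"claw": 0},{"x": 0,"y": 0,"z": 0,"wx": 0,"wy": 0,"wz": 0,"claw": 0}]}}

```text
t: 30.1
position: [0.5934, 0.293, 0.0195]
ee_rot: [-2.146, -2.293, 0.001]
force: [-0.6, -0.4, -1.0]
finger_gap: 0.0641
grip_force: 30.0
```

{"api": "move_arm", "payload": {"commands": [{"x": 0,"y": 0,"z": 0.008,"wx": 0,"wy": 0,"wz": 0,"claw": 0},{"x": 0,"y": 0,"z": 0,"wx": 0,"wy": 0,"wz": 0,"claw": 0},{"x": 0,"y": 0,"z": 0,"wx": 0,"wy": 0,"wz": 0,"claw": 0},{"x": 0,"y": 0,"z": 0,"wx": 0,"wy": 0,"wz": 0,"claw": 0},{"x": 0,"y": 0,"z": 0,"wx": 0,"wy": 0,"wz": 0,"claw": 0}]}}

```text
t: 30.6
position: [0.5936, 0.2932, 0.019]
ee_rot: [2.146, 2.294, 0.0]
force: [0.3, -0.6, -2.2]
finger_gap: 0.0636
grip_force: 30.0
```

{"api": "move_arm", "payload": {"commands": [{"x": 0,"y": 0,"z": 0.01,"wx": 0,"wy": 0,"wz": 0,"claw": 0},{"x": 0,"y": 0,"z": 0.01,"wx": 0,"wy": 0,"wz": 0,"claw": 0},{"x": 0,"y": 0,"z": 0,"wx": 0,"wy": 0,"wz": 0,"claw": 0},{"x": 0,"y": 0,"z": 0,"wx": 0,"wy": 0,"wz": 0,"claw": 0},{"x": 0,"y": 0,"z": 0,"wx": 0,"wy": 0,"wz": 0,"claw": 0}]}}

```text
t: 31.1
position: [0.5936, 0.2931, 0.0158]
ee_rot: [-2.147, -2.294, 0.0]
force: [-0.5, -0.4, -1.1]
finger_gap: 0.0638
grip_force: 30.0
```

{"api": "move_arm", "payload": {"commands": [{"x": 0,"y": 0,"z": 0.008,"wx": 0,"wy": 0,"wz": 0,"claw": 0},{"x": 0,"y": 0,"z": 0,"wx": 0,"wy": 0,"wz": 0,"claw": 0},{"x": 0,"y": 0,"z": 0,"wx": 0,"wy": 0,"wz": 0,"claw": 0},{"x": 0,"y": 0,"z": 0,"wx": 0,"wy": 0,"wz": 0,"claw": 0},{"x": 0,"y": 0,"z": 0,"wx": 0,"wy": 0,"wz": 0,"claw": 0}]}}

```text
t: 31.6
position: [0.5936, 0.2932, 0.0154]
ee_rot: [2.146, 2.294, 0.001]
force: [-3.4, -1.8, 5.5]
finger_gap: 0.0638
grip_force: 30.0
```

{"api": "move_arm", "payload": {"commands": [{"x": 0,"y": 0,"z": 0,"wx": 0,"wy": 0,"wz": 0,"claw": 0.55},{"x": 0,"y": 0,"z": 0,"wx": 0,"wy": 0,"wz": 0,"claw": 0.65},{"x": 0,"y": 0,"z": 0,"wx": 0,"wy": 0,"wz": 0,"claw": 0.65},{"x": 0,"y": 0,"z": 0,"wx": 0,"wy": 0,"wz": 0,"claw": 0.65},{"x": 0,"y": 0,"z": -0.05,"wx": 0,"wy": 0,"wz": 0,"claw": 0.65}]}}

```text
t: 32.1
position: [0.5931, 0.293, 0.0214]
ee_rot: [-2.146, -2.293, 0.003]
force: [0.8, 0.1, 0.3]
finger_gap: 0.0727
grip_force: 0.0
```

{"api": "move_arm", "payload": {"commands": [{"x": 0,"y": 0,"z": -0.2,"wx": 0,"wy": 0,"wz": 0,"claw": 0.65},{"x": 0,"y": 0,"z": -0.3,"wx": 0,"wy": 0,"wz": 0,"claw": 0.65},{"x": 0,"y": 0,"z": -0.3,"wx": 0,"wy": 0,"wz": 0,"claw": 0.65},{"x": 0,"y": 0,"z": -0.3,"wx": 0,"wy": 0,"wz": 0,"claw": 0.65},{"x": 0,"y": 0,"z": 0,"wx": 0,"wy": 0,"wz": 0,"claw": 0.65}]}}

```text
t: 32.6
position: [0.5955, 0.2938, 0.1949]
ee_rot: [2.142, 2.289, 0.017]
force: [-0.2, 0.1, 0.4]
finger_gap: 0.0727
grip_force: 0.0
```

```bash
python3 look.py | grep -E "new|old"
python3 - <<'E'
from h import *
cv2.imwrite("pics/end.png",capture("side")["image"][:,:,::-1]);s=env.state();print(s["t"],s["position"])
E
```

```text
scene new spice [array([592.3, -99.7]), array([47.1, 35.3]), np.float64(75.4)] 150 0.0546
scene new paste [array([587.2, 105.9]), array([46.3, 52.1]), np.float64(83.4)] 176 0.0552
scene new tuna [array([ 606.8, -291.5]), array([104.3,  64.2]), np.float64(9.3)] 333 0.0388
scene new fish [array([610.2, 295.6]), array([106.6, 111.7]), np.float64(3.9)] 653 0.0305
scene old spice [array([ 692.8, -112.9]), array([45.5, 36.5]), np.float64(89.9)] 172 0.0544
scene old paste [array([687.3, 104.1]), array([48.8, 47.6]), np.float64(4.5)] 202 0.055
scene old tuna [array([ 692. , -294.7]), array([67.5, 66.4]), np.float64(61.3)] 384 0.0389
scene old fish [array([687.8, 300.8]), array([ 69. , 113.2]), np.float64(4.7)] 740 0.0307
side new fish [array([612.8, 295.2]), array([104. , 111.8]), np.float64(3.8)] 2072 0.0299
side old fish [array([690.1, 299.8]), array([ 65.4, 111.9]), np.float64(4.0)] 1891 0.0299
32.75 [0.59317834 0.29301544 0.18662124]
```

View pics/end.png

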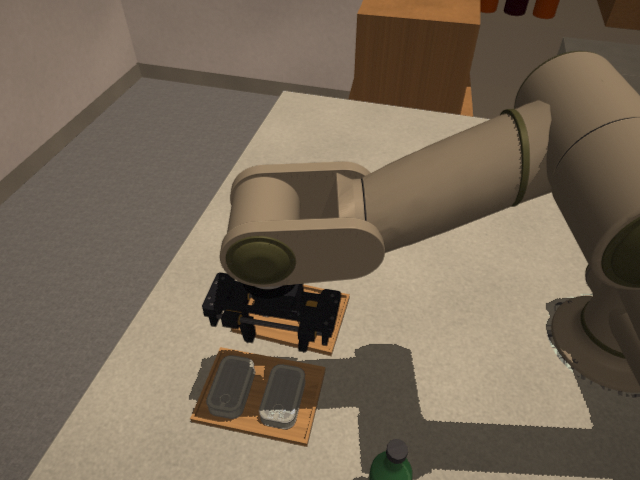

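The final side view shows the new fish tin flat at (283,395), next to the old one at (232,385). The gripper is clear above, and the oil bottle is still in place at (391,465). The scene depth shows all four new tins at their matching heights and the old tins where they were, so I'm handing in.

```bash
python3 -c "
from plant import workorder;print(workorder.hand_in())"
```

```text
the job is handed in; nothing more can be done
None
```

All four tins are set down upright in the free halves of their like's trays and the job is handed in at about 33 s; the last camera check showed the old tins unmoved, though the jar was not re-measured and the hand-in returned no verdict.

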